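Strip a bench mould and clear its vent groove

ROBOT

A 6-joint arm with a two-finger parallel gripper is mounted at the origin on the work surface. World frame = base frame: x ahead of the robot, y to its left, z up, the work surface at z = 0. Lengths are in m, angles in rad, forces in N, time in s.
With the tool pointing down it reaches from about 0.3 to 0.85 m from the base axis. Payload 4.2 kg.
Tool frame: the origin (TCP) lies at the centre of the arm's flange, where the gripper is bolted on; the fingertips stand 191 mm ahead of it and the grasp point (between the pads) lies 172 mm ahead of it (ctrl.hold_point_z is the distance from the TCP to the grasp point, in m); z points along the fingers, x is the direction in which the jaws open and shut, and the axes are right-handed (so a half turn about z gives the same grasp; the last joint's range is limited). The gripper opens to 91 mm and grips with 3 to 60 N. Pads are 32 mm wide; open, the fingers measure 118 mm over their backs; the gripper's body (76 mm by 178 mm) begins 60 mm behind the grasp point.
Start: joints at [1.259, 0.32, 1.565, -0, 1.257, -0.02], TCP at [0.165, 0.551, 0.405] pointing down, gripper open.
Joint ranges: [-3.11, 3.11], [-0.84, 2.01], [0.21, 2.61], [-1.34, 4.49], [0.05, 2.63], [-2.56, 2.56]. Speed limits (rad/s): [2.57, 2.57, 3.14, 3.14, 3.14, 3.14].

INTERFACE

Orientations are given as a unit quaternion [w, x, y, z].
In Python, from rig import ctrl gives the robot as it stands.
- The arm moves only by the tool send_rows, never from a script. Its arguments are lists of equal length, an entry for each row: "offset": the shift along the tool's x, y, z in mm, a list of three; "dr": the turn, a rotation vector about the tool's x, y, z in degrees, a list of three. In form: {"offset": [[dx, dy, dz], ...], "dr": [[wx, wy, wz], ...]}. A call has exactly 10 rows; each row is the pose to reach, as a shift and turn from the pose commanded when the call began, along the tool's axes at that moment; what a row does not reach only later rows make up. A row lasts 1/10 s, in which the tool goes at most 50 mm and 8.59 degrees, less where a joint would pass 70% of its speed; a pose out of reach is approached as far as the arm can. A call with a gripper value outside its range is refused whole. "gripper" is the opening, from -1 (shut) to 1 (fully open), set as the call begins (left out, the last holds). The fingers move at their own pace and stop on an object; the grip force is fixed at half the most. Time passes only in rows, so rows that repeat a pose let the fingers close, or fill a call up. It gives the time, the measured TCP pose, the force and the opening at its end, in the units of the state.
- ctrl.get_state(): the state, without advancing time (a new reading comes with each control period).
- ctrl.camera(name): name is "scene" or "top"; returns the picture (384x512x3 uint8, red, green, blue); there is no depth.
- ctrl.get_calibration(name): a dict with "fx", "fy", "cx", "cy" (pixels), "T" (4x4, takes a point from camera to world coordinates). Camera axes: x right, y up, looking along -z (the intrinsics and any distortion apply to the point x, -y, -z); pixel columns grow to the right and rows downward; lengths in m; the calibration is good to about 2 mm. A picture is of the moment at which its call begins. get_calibration takes no time and is no camera call.
- ctrl.sign_off(): hands the job in, once; it reports no verdict.
The state is a dict: "time": time; "qpos": joint angles; "qd": joint speeds; "tau": joint torques, N m; "position": TCP position; "eef_rot": TCP orientation; "ft_force": force on the tool from outside, world axes, zero at the start; "wrist_torque": the same for the moment, N m; "opening": finger opening in m.
Only numpy, scipy, OpenCV 4.12 (cv2) and the standard library are available. Lean on these libraries where they do the work, as an engineer would, in place of code of your own. Each camera call takes 0.05 s, during which the arm holds its last target.

TASK

Slide the closed mould along on its shuttle until it is fully home at the stripping (yellow) end, then pull the top half off and lay it handle up on the rubber mat, squarely within it, and lift every moulded housing out into the blue tray. With the brass pick, follow the U-shaped groove of the bottom half slowly (about 3 cm a second) with the tip on the groove's floor, from the closed end at the brass disc round to the open end, and hang the pick back in its rest. Leave the shuttle at the stripping end and do not disturb the bottle, grease tin and brush.

Things in the scene. Friction and masses are not known exactly. Their poses are not given: they have to be found in the camera images.
- shuttle (a joint): shuttle: steel carriage plate (top 30 mm above the bench) on two fixed rails, carrying the bottom mould half (aluminium, 120 x 206 x 30 mm); it cannot be lifted off. Value in m: 0 at the cooling end (blue marks), 0.140 against the stop at the stripping end (yellow marks). It moves along -y of mould_face as the value grows, needs about 4 N and stays where it is left
- knob_grip (a point): grip point of the shuttle's upright round black knob (28 mm diameter, from 30 to 86 mm above the bench), 68 mm above the bench; 145 mm from the mould's centre along -y of mould_face
- mould_face (a point): centre of the bottom half's parting face, 60 mm above the bench; x across the mould (120 mm), y along it and the rails (206 mm), z up. Three pockets, 6 mm deep, 67 (x) x 23 mm, at y = -0.046, 0, 0.046 m. At x = 0, y = -0.096 and 0.096 stand steel heels 20 x 14 mm, 24 mm high; their sprung brass noses reach in to y = -0.0825 and 0.0825, 8 to 22 mm above the face
- top: top mould half: hollow aluminium block 120 (x) x 206 (y) x 40 mm, 0.45 kg, black bar handle; origin in the centre of its underside, z up. Seated, it lies on mould_face with the same axes. It slides straight up along the heels: two spring latches let go within 14 mm of lift under a pull of about 15 N (weight included); it is clear of the heels after 24 mm
- top_handle (a point): centre of the top half's black handle bar: 14 mm wide (x), 14 mm high, 104 mm long along y of top; 76 mm above the underside, 29 mm free height below the bar, on posts at y = -0.046 and 0.046 m
- mat: black rubber mat with a dark green field, 250 (x) x 160 (y) x 6 mm, fixed flat on the bench; origin under its centre
- tray: loose blue open plastic tray, 220 (x) x 150 (y) x 30 mm outside, walls and floor 5 mm thick; origin under its centre
- part_a: moulded orange sensor housing, 64 (x) x 20 (y) x 28 mm (z), 45 g; origin in the centre of its underside. One to three are present, standing loosely in pockets of the bottom half, long side along the pocket, under the top half; they stick out 22 mm above the parting face. None if absent (or held)
- part_b: moulded orange sensor housing, 64 (x) x 20 (y) x 28 mm (z), 45 g; origin in the centre of its underside. One to three are present, standing loosely in pockets of the bottom half, long side along the pocket, under the top half; they stick out 22 mm above the parting face. None if absent (or held)
- part_c: moulded orange sensor housing, 64 (x) x 20 (y) x 28 mm (z), 45 g; origin in the centre of its underside. One to three are present, standing loosely in pockets of the bottom half, long side along the pocket, under the top half; they stick out 22 mm above the parting face. None if absent (or held)
- pick: brass groove pick: a red and black T-handle bar, 110 mm long (x), 16 mm wide (y), 20 mm high (z), with a brass shaft (6 mm thick, 5 mm at the rounded tip) pointing along -z; 0.10 kg. A light touch is enough: pressed hard, the tip drags and the pick turns in the grip. Origin in the centre of the bar
- pick_tip (a point): the very tip of the pick, 75 mm below the centre of its bar along its -z
- stand: fixed rest for the pick: base plate 130 x 70 x 8 mm, two upright grey yokes (8 mm thick) at x = -0.042 and 0.042 m; origin under its centre. The bar lies along x across both yokes on seats 85 mm above the bench, between prongs 26 mm apart that reach 14 mm above the seats; the shaft hangs free between the yokes
- stand_rest (a point): where the centre of the pick's bar is when it hangs in its rest: 95 mm above the bench, over the stand's centre
- groove_1 (a point): point 1 of 7 on the floor of the U-shaped dark groove, mid-width, where its start is marked by a brass disc. The groove is 9 mm wide and 6 mm deep, its floor 54 mm above the bench; straight legs between points 1, 3, 5 and 7, square corners at 3 and 5; its closed end is 7 mm before point 1
- groove_2 (a point): point 2 of 7 on the floor of the U-shaped dark groove, mid-width, half way along the first long leg
- groove_3 (a point): point 3 of 7 on the floor of the U-shaped dark groove, mid-width, in the first corner
- groove_4 (a point): point 4 of 7 on the floor of the U-shaped dark groove, mid-width, in the middle of the short leg
- groove_5 (a point): point 5 of 7 on the floor of the U-shaped dark groove, mid-width, in the second corner
- groove_6 (a point): point 6 of 7 on the floor of the U-shaped dark groove, mid-width, half way along the second long leg
- groove_7 (a point): point 7 of 7 on the floor of the U-shaped dark groove, mid-width, near the end of the second long leg, 39 mm before the groove runs out through the end of the mould
- spray: white spray bottle, 54 mm diameter, 150 mm high, a bystander; origin under its centre
- grease: green grease tin, 52 mm diameter, 50 mm high, a bystander; origin under its centre
- brush: hand brush, 160 mm long, lying on the bench, a bystander

How it is judged:
By the outcome, as a careful person would: the job done as asked, in the order asked, and still so for the second after the job is handed in, with the robot touching nothing.
Of part_a, part_b, part_c only 1 to 3 are there at a start; the rules pass over those that are not, and their reading is None.
At some moment in a run one of tray may be knocked a few centimetres aside while the robot is not near it.
Once in a run the grip may slacken for a moment while it holds something.
It also fails if it takes over 210 s, if anything falls off the work surface, if the arm or the gripper's body presses on something with over 40 N, if the wrist force passes 120 N, or if a joint passes its speed limit or range.

## Working session

There is one attempt and no reset: what is moved stays moved. The work goes in short steps, Python scripts to look and compute and a tool call to move; the robot and the scene stay as the last step left them, time stands still between calls to the robot, and variables do not carry over. Pictures are saved under pics/ and viewed, and the job is handed in when it is done.

Besides the shell and the picture viewer there is one more tool, called after "Emit:" as name(argument=value, ...) on one line, values as JSON. send_rows: Moves the arm, as the interface text tells. Its arguments: {"type":"object","properties":{"offset":{"type":"array","items":{"type":"array","items":{"type":"number"}}},"dr":{"type":"array","items":{"type":"array","items":{"type":"number"}}},"gripper":{"type":"number"}},"required":["offset","dr"]}

```bash
ls; mkdir -p pics
python3 - <<'E'
from rig import ctrl
import cv2
print(ctrl.get_state())
for n in("scene","top"):
    c=ctrl.get_calibration(n);print(n,c)
    cv2.imwrite(f"pics/{n}0.png",cv2.cvtColor(ctrl.camera(n),cv2.COLOR_RGB2BGR))
E
```

```text
pics
{'time': 0.0, 'qpos': array([ 1.25901841e+00,  3.20276667e-01,  1.56567159e+00, -8.00320775e-06,
        1.25735786e+00, -2.00207658e-02]), 'qd': array([-0.0009712 , -0.00136078,  0.0011683 , -0.00051865, -0.00017674,
       -0.00042562]), 'tau': array([ 2.55079278e-03, -4.12457871e+01, -2.31976479e+01,  7.29973731e-02,
        4.58171521e-02, -1.13925814e-04]), 'position': array([0.16535132, 0.55053905, 0.40393162]), 'eef_rot': array([ 5.00538634e-04,  8.02381533e-01,  5.96810809e-01, -6.95313174e-04]), 'ft_force': array([0.32322793, 0.25811584, 0.09764111]), 'wrist_torque': array([0.00303346, 0.03017353, 0.0513182 ]), 'opening': 0.09093221815735236}
scene {'fx': 368.3297652552982, 'fy': 368.3297652552982, 'cx': 260.3436004543945, 'cy': 193.60978450862456, 'T': array([[-0.27809576, -0.81252348,  0.51231665,  1.15406777],
       [ 0.96045667, -0.22764764,  0.16031077,  0.14316886],
       [-0.01362858,  0.53663969,  0.84370143,  1.01487165],
       [ 0.        ,  0.        ,  0.        ,  1.        ]])}
top {'fx': 431.1029814636274, 'fy': 431.1029814636274, 'cx': 253.1715475006447, 'cy': 186.3355405960415, 'T': array([[ 2.13020718e-02,  9.83410834e-01, -1.80137042e-01,
         3.65333679e-01],
       [-9.99773045e-01,  2.09023662e-02, -4.11699813e-03,
        -4.31728541e-02],
       [-2.83410154e-04,  1.80183859e-01,  9.83632907e-01,
         1.28969308e+00],
       [ 0.00000000e+00,  0.00000000e+00,  0.00000000e+00,
         1.00000000e+00]])}
```

View pics/scene0.png

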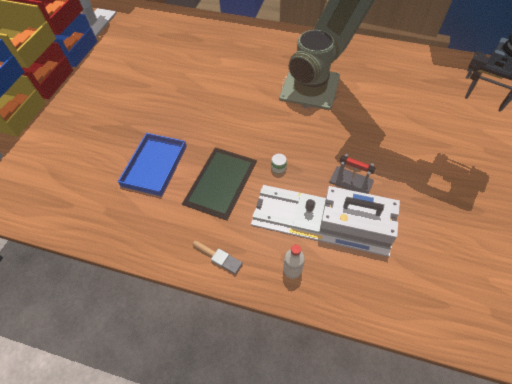

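View pics/top0.png

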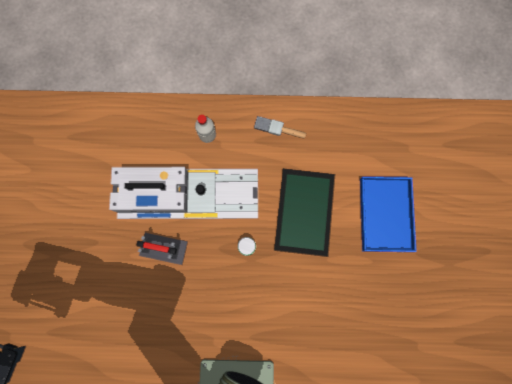

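The scene shows the mould at the left (+y, top view about (148,189)), knob (201,189), pick in its stand (160,248), tin (247,246), mat (305,212), tray (388,214). I'll zoom in and measure.

```bash
cat > h.py <<'E'
import numpy as np, cv2
from rig import ctrl
from scipy.spatial.transform import Rotation as R
CAL={n:ctrl.get_calibration(n) for n in("scene","top")}
def ray(n,u,v):
    c=CAL[n];d=np.array([(u-c["cx"])/c["fx"],-(v-c["cy"])/c["fy"],-1.])
    return c["T"][:3,3],c["T"][:3,:3]@d
def pt(n,u,v,z):
    o,d=ray(n,u,v);return o+d*(z-o[2])/d[2]
def proj(n,p):
    c=CAL[n];q=c["T"][:3,:3].T@(np.array(p)-c["T"][:3,3])
    return np.array([c["cx"]+c["fx"]*q[0]/-q[2],c["cy"]-c["fy"]*q[1]/-q[2]])
def tri(u1,u2):
    A=[];b=[]
    (o1,d1),(o2,d2)=ray("scene",*u1),ray("top",*u2)
    s=np.linalg.lstsq(np.c_[d1,-d2],o2-o1,rcond=None)[0]
    a,b=o1+d1*s[0],o2+d2*s[1]
    return (a+b)/2,np.linalg.norm(a-b)
def snap(n,f=None):
    im=cv2.cvtColor(ctrl.camera(n),cv2.COLOR_RGB2BGR)
    if f:cv2.imwrite(f"pics/{f}.png",im)
    return im
def crop(im,f,x0,y0,x1,y1,k=4):
    cv2.imwrite(f"pics/{f}.png",cv2.resize(im[y0:y1,x0:x1],None,fx=k,fy=k,interpolation=cv2.INTER_CUBIC))
def R0():
    s=ctrl.get_state();q=s["eef_rot"];return s,R.from_quat([q[1],q[2],q[3],q[0]])
def goto(p,yaw=None,down=True):
    """offset in tool mm and dr deg to take the TCP from the measured pose to grasp point p (world), tool x at angle yaw in world, pointing down"""
    s,r=R0();M=r.as_matrix()
    if yaw is None: yaw=np.arctan2(M[1,0],M[0,0])
    a=np.array([np.cos(yaw),np.sin(yaw),0]);z=np.array([0,0,-1.]);T=np.c_[a,np.cross(z,a),z]
    tcp=np.array(p)-z*ctrl.hold_point_z
    off=M.T@(tcp-s["position"])*1000;dr=(r.inv()*R.from_matrix(T)).as_rotvec(degrees=True)
    print("offset",off.round(1),"dr",dr.round(2))
def st():
    s,r=R0();M=r.as_matrix();print("t",round(s["time"],2),"grasp",(s["position"]+M[:,2]*ctrl.hold_point_z).round(4),"yaw",np.degrees(np.arctan2(M[1,0],M[0,0])).round(2),"tiltz",M[:,2].round(4),"F",s["ft_force"].round(1),"tq",s["wrist_torque"].round(2),"op",round(s["opening"],4),"q",s["qpos"].round(2))
E
python3 - <<'E'
from h import *
t=cv2.imread("pics/top0.png");s=cv2.imread("pics/scene0.png")
crop(t,"t0a",100,150,300,275,4);crop(s,"s0a",240,145,410,260,4);crop(t,"t0b",230,150,430,275,4)
print(ctrl.hold_point_z);st()
E
```

```text
0.172
t 0.1 grasp [0.1653 0.5503 0.232 ] yaw 73.28 tiltz [-5.0e-04 -1.5e-03 -1.0e+00] F [-0.3 -0.7  0.8] tq [ 0.03 -0.   -0.05] op 0.0914 q [ 1.26  0.32  1.57  0.    1.26 -0.02]
```

View pics/t0a.png

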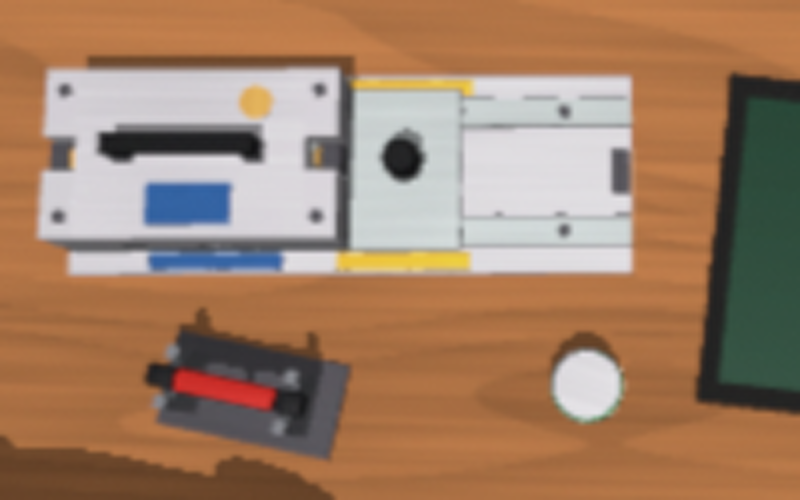

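View pics/s0a.png

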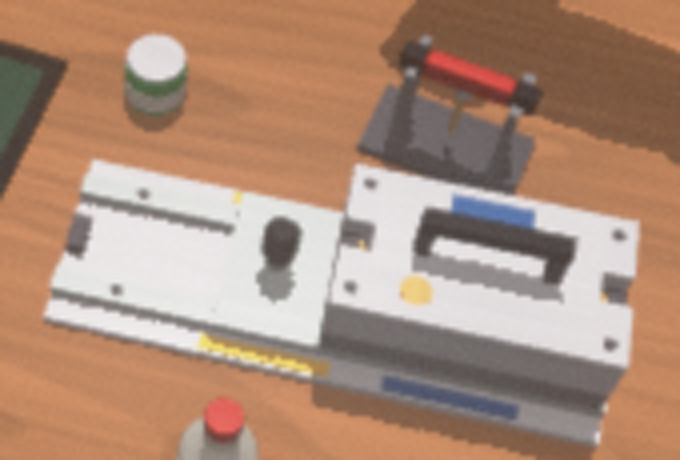

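View pics/t0b.png

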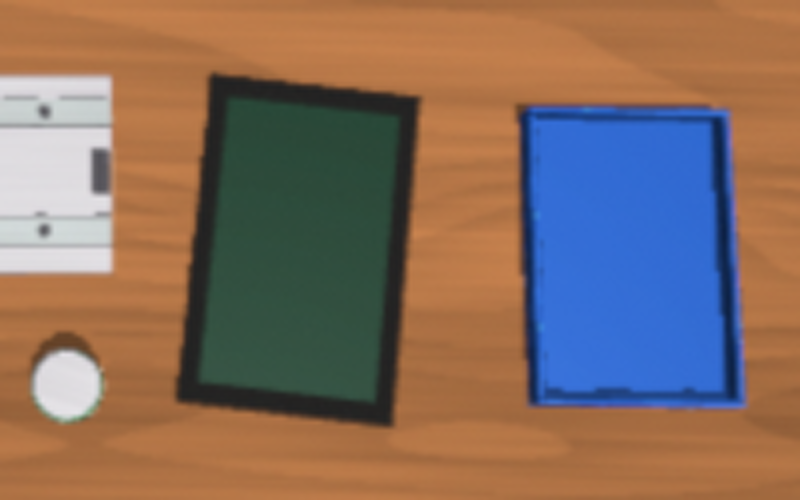

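Run:
```python
from h import *
T=lambda x,y,z:pt("top",x/4+100,y/4+150,z).round(4)
B=lambda x,y,z:pt("top",x/4+230,y/4+150,z).round(4)
S=lambda x,y,z:pt("scene",x/4+240,y/4+145,z).round(4)
c=[T(*p,.1) for p in[(47,68),(340,68),(335,240),(38,240)]]
print("mould corners",*c,"ctr",np.mean(c,0)); 
for i in range(4):print(np.linalg.norm(c[i]-c[(i+1)%4]).round(4))
print("screws",*[T(*p,.1) for p in[(65,90),(319,90),(315,216),(58,216)]])
print("scene corners",*[S(*p,.1) for p in[(356,165),(638,222),(630,362),(331,318)]],np.mean([S(*p,.1) for p in[(356,165),(638,222),(630,362),(331,318)]],0))
print("knob top",T(403,157,.086),S(283,230,.086))
print("handle ends T",T(108,146,.143),T(260,144,.143),"S",S(425,215,.143),S(573,242,.143))
print("rail edge near end",T(632,76,.02),T(632,272,.0),T(68,272,0))
print("pick T",T(150,374,.105),T(300,402,.105),"red",T(174,380,.105),T(272,398,.105),"S",S(412,52,.105),S(532,92,.105))
print("stand base",[T(*p,.008) for p in[(348,366),(328,458)]])
print("mat",m:=[B(*p,.006) for p in[(210,75),(420,98),(392,426),(178,400)]],np.mean(m,0))
print("tray",m:=[B(*p,.03) for p in[(517,105),(728,110),(744,406),(532,406)]],np.mean(m,0))
for i in range(4):print(np.linalg.norm(m[i]-m[(i+1)%4]).round(4))
print("tin",T(588,385,.05))
```

```text
mould corners [0.6303 0.363  0.1   ] [0.6347 0.1558 0.1   ] [0.5123 0.1532 0.1   ] [0.5079 0.3594 0.1   ] ctr [0.5713  0.25785 0.1    ]
0.2072
0.1224
0.2062
0.1225
screws [0.6147 0.349  0.1   ] [0.6185 0.1698 0.1   ] [0.5288 0.1679 0.1   ] [0.525  0.3468 0.1   ]
scene corners [0.5186 0.1587 0.1   ] [0.5126 0.3635 0.1   ] [0.6277 0.3676 0.1   ] [0.6496 0.1653 0.1   ] [0.577125 0.263775 0.1     ]
knob top [0.5742 0.1103 0.086 ] [0.5798 0.1179 0.086 ]
handle ends T [0.5676 0.3027 0.143 ] [0.5712 0.2001 0.143 ] S [0.5766 0.2114 0.143 ] [0.571  0.3119 0.143 ]
rail edge near end [ 0.6513 -0.0513  0.02  ] [ 0.5052 -0.0543  0.    ] [0.4962 0.3688 0.    ]
pick T [0.4171 0.2739 0.105 ] [0.4004 0.1706 0.105 ] red [0.4134 0.2572 0.105 ] [0.4027 0.1898 0.105 ] S [0.4063 0.1812 0.105 ] [0.4201 0.2752 0.105 ]
stand base [array([0.4303, 0.1541, 0.008 ]), array([0.3632, 0.1654, 0.008 ])]
mat [array([ 0.6568, -0.1261,  0.006 ]), array([ 0.6423, -0.2859,  0.006 ]), array([ 0.3955, -0.2622,  0.006 ]), array([ 0.411 , -0.1047,  0.006 ])] [ 0.5264   -0.194725  0.006   ]
tray [array([ 0.6333, -0.3536,  0.03  ]), array([ 0.6329, -0.5108,  0.03  ]), array([ 0.4146, -0.5125,  0.03  ]), array([ 0.4113, -0.3594,  0.03  ])] [ 0.523025 -0.434075  0.03    ]
0.1572
0.2183
0.1531
0.2221
tin [ 0.4184 -0.0241  0.05  ]
```

Run:
```python
from h import *
print("cap",tri((224/4+240,415/4+145),(203,119)), pt("top",203,117,.15),pt("top",208,137,0.0))
print("pick ctr",tri(((412+532)/8+240,(52+92)/8+145),((150+300)/8+100,(374+402)/8+150)))
print("handle",tri(((425+573)/8+240,(215+242)/8+145),((108+260)/8+100,(145)/4+150)))
print("tin",tri((157/4+240,55/4+145),(588/4+100,385/4+150)))
goto([.574,.113,.16],np.radians(1.2))
goto([.574,.113,.068],np.radians(1.2))
```

```text
cap (array([0.76188562, 0.1085465 , 0.14411245]), np.float64(0.006828393587492681)) [0.76626249 0.10466635 0.15      ] [0.75432002 0.10584308 0.        ]
pick ctr (array([0.40859228, 0.22652009, 0.09817475]), np.float64(0.005632835643348897))
handle (array([0.57025033, 0.25821588, 0.13561836]), np.float64(0.009610801237910731))
tin (array([ 0.41793728, -0.02134305,  0.04601593]), np.float64(0.0055132176111276215))
offset [-301.4  517.2   72.5] dr [5.000e-02 8.000e-02 7.208e+01]
offset [-301.3  517.2  164.5] dr [5.000e-02 8.000e-02 7.208e+01]
```

Emit:
send_rows(offset=[[-10,17,0],[-30,52,0],[-55,95,0],[-80,138,0],[-105,181,0],[-130,224,0],[-155,267,0],[-180,310,0],[-205,353,0],[-230,395,0]], dr=[[0,0,3],[0,0,9],[0,0,16],[0,0,23],[0,0,30],[0,0,37],[0,0,44],[0,0,51],[0,0,57],[0,0,63]], gripper=1)

```text
time: 1.1
position: [0.4786, 0.215, 0.4045]
eef_rot: [-0.0, 0.996, 0.087, -0.0]
ft_force: [0.9, 0.2, -0.2]
opening: 0.0911
```

Run:
```python
from h import *
st()
goto([.574,.113,.15],np.radians(1.2))
goto([.574,.113,.069],np.radians(1.2))
```

```text
t 1.1 grasp [0.4785 0.215  0.2325] yaw 10.02 tiltz [-4.e-04  1.e-04 -1.e+00] F [ 0.9  0.2 -0.2] tq [-0.1   0.05 -0.01] op 0.0911 q [0.4  0.24 1.68 0.   1.22 0.23]
offset [ 76.3 117.   82.5] dr [-0.01  0.02  8.82]
offset [ 76.3 117.  163.5] dr [-0.01  0.02  8.82]
```

Emit:
send_rows(offset=[[15,23,5],[35,54,20],[57,88,40],[72,110,60],[76,117,85],[76,117,115],[76,117,140],[76,117,158],[76,117,163],[76,117,163]], dr=[[0,0,2],[0,0,4],[0,0,6],[0,0,8],[0,0,9],[0,0,9],[0,0,9],[0,0,9],[0,0,9],[0,0,9]])

```text
time: 2.1
position: [0.5731, 0.1152, 0.241]
eef_rot: [0.0, 1.0, 0.011, -0.001]
ft_force: [-0.1, 0.7, 0.1]
opening: 0.0912
```

Run:
```python
from h import *
st()
t=snap("top","t1");s=snap("scene","s1")
crop(t,"t1a",100,110,300,235,4);crop(s,"s1a",240,115,410,230,4)
```

```text
t 2.1 grasp [0.5727 0.1152 0.069 ] yaw 1.28 tiltz [-1.9e-03 -2.0e-04 -1.0e+00] F [-0.1  0.7  0.1] tq [-0.06  0.04  0.04] op 0.0912 q [0.18 0.48 1.76 0.   0.9  0.16]
```

View pics/t1a.png

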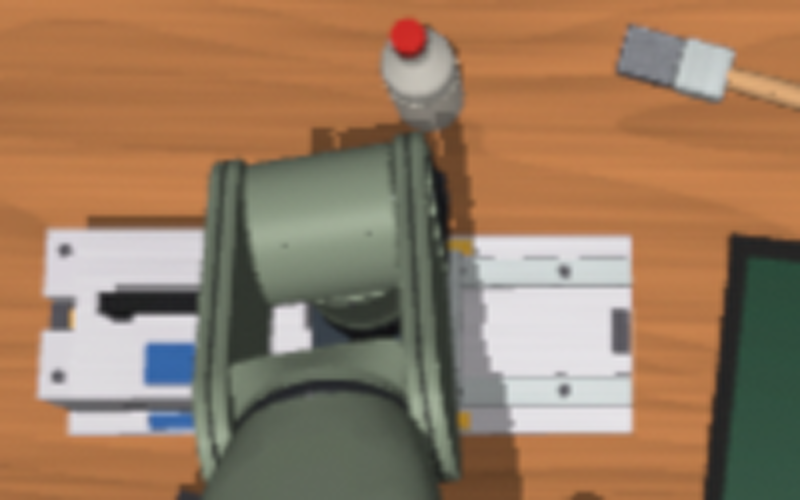

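View pics/s1a.png

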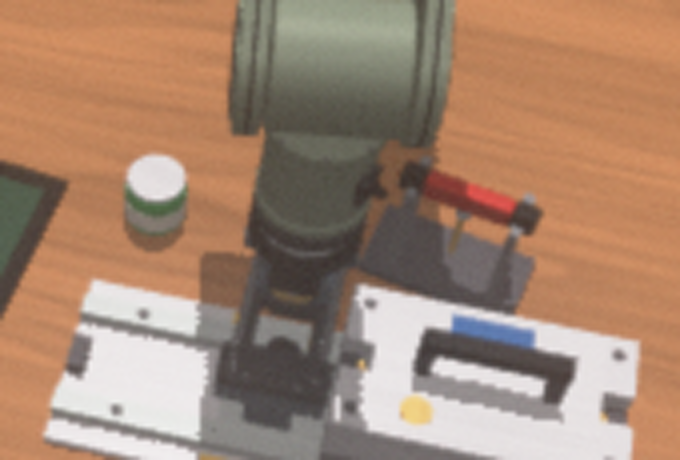

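The arm sits over the knob, which is between the open fingers in the scene view around crop (285,350). Closing.

Emit:
send_rows(offset=[[0,0,0],[0,0,0],[0,0,0],[0,0,0],[0,0,0],[0,0,0],[0,0,0],[0,0,0],[0,0,0],[0,0,0]], dr=[[0,0,0],[0,0,0],[0,0,0],[0,0,0],[0,0,0],[0,0,0],[0,0,0],[0,0,0],[0,0,0],[0,0,0]], gripper=-1)

```text
time: 3.2
position: [0.5758, 0.1153, 0.242]
eef_rot: [-0.0, 1.0, 0.011, 0.004]
ft_force: [9.8, -0.7, -6.4]
opening: 0.0273
```

```bash
python3 -c "
from h import *
st()"
```

```text
t 3.2 grasp [0.5773 0.1154 0.07  ] yaw 1.29 tiltz [ 8.8e-03  7.0e-04 -1.0e+00] F [ 9.8 -0.7 -6.4] tq [-0.18 -1.22 -0.01] op 0.0273 q [ 0.18  0.48  1.76 -0.    0.89  0.16]
```

Emit:
send_rows(offset=[[2,0,0],[4,0,0],[4,4,0],[4,12,0],[4,24,0],[4,37,0],[4,50,0],[4,63,0],[4,76,0],[4,89,0]], dr=[[0,0,0],[0,0,0],[0,0,0],[0,0,0],[0,0,0],[0,0,0],[0,0,0],[0,0,0],[0,0,0],[0,0,0]])

```text
time: 4.2
position: [0.5793, 0.0268, 0.242]
eef_rot: [-0.001, 1.0, 0.011, 0.001]
ft_force: [1.4, 4.7, -0.7]
opening: 0.0272
```

Emit:
send_rows(offset=[[0,11,0],[0,21,0],[0,30,0],[0,38,0],[0,44,0],[0,49,0],[0,53,0],[0,56,0],[0,58,0],[0,58,0]], dr=[[0,0,0],[0,0,0],[0,0,0],[0,0,0],[0,0,0],[0,0,0],[0,0,0],[0,0,0],[0,0,0],[0,0,0]])

```text
time: 5.2
position: [0.5807, -0.0272, 0.2419]
eef_rot: [-0.006, 1.0, 0.009, 0.0]
ft_force: [3.4, 26.0, 1.4]
opening: 0.0274
```

```bash
python3 -c "
from h import *
st()"
```

```text
t 5.2 grasp [ 0.5808 -0.0252  0.0699] yaw 1.04 tiltz [ 6.000e-04  1.170e-02 -9.999e-01] F [ 3.4 26.   1.4] tq [ 4.18 -0.68 -0.02] op 0.0274 q [-0.07  0.48  1.77  0.02  0.9  -0.1 ]
```

Emit:
send_rows(offset=[[0,-3,0],[0,-5,0],[0,-6,0],[0,-6,0],[0,-6,0],[0,-6,0],[0,-6,0],[0,-6,0],[0,-6,0],[0,-6,0]], dr=[[0,0,0],[0,0,0],[0,0,0],[0,0,0],[0,0,0],[0,0,0],[0,0,0],[0,0,0],[0,0,0],[0,0,0]])

```text
time: 6.2
position: [0.5806, -0.0252, 0.242]
eef_rot: [-0.001, 1.0, 0.011, 0.001]
ft_force: [3.0, 6.2, 1.9]
opening: 0.0275
```

```bash
python3 -c "
from h import *
st()"
```

```text
t 6.2 grasp [ 0.5808 -0.0249  0.07  ] yaw 1.23 tiltz [ 0.0011  0.0016 -1.    ] F [3.  6.2 1.9] tq [ 1.07 -0.55 -0.13] op 0.0275 q [-0.06  0.48  1.77  0.    0.9  -0.09]
```

Emit:
send_rows(offset=[[0,0,0],[0,0,0],[0,0,0],[0,0,0],[0,0,-10],[0,0,-25],[0,0,-45],[0,0,-70],[0,0,-95],[0,0,-110]], dr=[[0,0,0],[0,0,0],[0,0,0],[0,0,0],[0,0,0],[0,0,0],[0,0,0],[0,0,0],[0,0,0],[0,0,0]], gripper=1)

```text
time: 7.2
position: [0.5805, -0.0257, 0.3547]
eef_rot: [0.0, 1.0, 0.011, 0.002]
ft_force: [-0.0, 0.1, -0.6]
opening: 0.0914
```

Run:
```python
from h import *
st()
t=snap("top","t2");s=snap("scene","s2")
crop(t,"t2a",100,110,300,235,4);crop(s,"s2a",200,125,370,240,4)
```

```text
t 7.2 grasp [ 0.5811 -0.0258  0.1827] yaw 1.29 tiltz [ 3.5e-03 -4.0e-04 -1.0e+00] F [-0.   0.1 -0.6] tq [-0.09  0.09 -0.02] op 0.0914 q [-0.06  0.36  1.63 -0.    1.14 -0.09]
```

View pics/t2a.png

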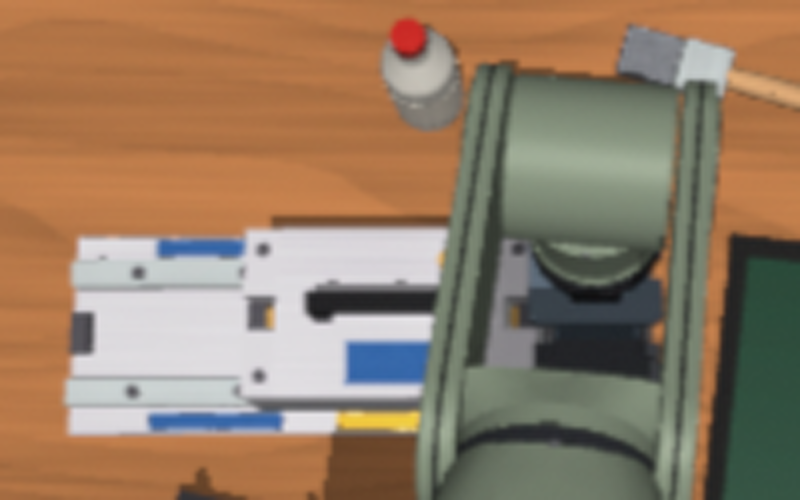

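View pics/s2a.png

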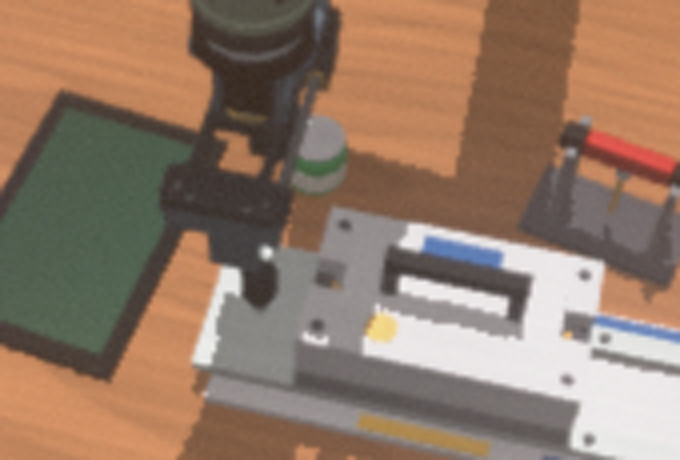

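The shuttle is at the yellow stop and the knob is released. Next the handle.

Run:
```python
from h import *
goto([.5778,.120,.183],np.radians(1.2))
goto([.5778,.120,.135],np.radians(1.2))
```

```text
offset [   0.3 -145.8   -0.2] dr [ 0.04 -0.34  0.08]
offset [  -0.  -145.8   47.8] dr [ 0.04 -0.34  0.08]
```

Emit:
send_rows(offset=[[0,-15,0],[0,-45,0],[0,-80,0],[0,-115,0],[0,-138,0],[0,-146,5],[0,-146,18],[0,-146,34],[0,-146,45],[0,-146,48]], dr=[[0,0,0],[0,0,0],[0,0,0],[0,0,0],[0,0,0],[0,0,0],[0,0,0],[0,0,0],[0,0,0],[0,0,0]])

```text
time: 8.3
position: [0.5765, 0.1193, 0.3013]
eef_rot: [0.0, 1.0, 0.011, -0.002]
ft_force: [0.8, 0.4, -0.6]
opening: 0.0911
```

Emit:
send_rows(offset=[[0,0,0],[0,0,0],[0,0,0],[0,0,0],[0,0,0],[0,0,0],[0,0,0],[0,0,0],[0,0,0],[0,0,0]], dr=[[0,0,0],[0,0,0],[0,0,0],[0,0,0],[0,0,0],[0,0,0],[0,0,0],[0,0,0],[0,0,0],[0,0,0]], gripper=-1)

```text
time: 9.3
position: [0.5771, 0.1203, 0.3037]
eef_rot: [-0.0, 1.0, 0.011, 0.0]
ft_force: [1.2, -0.1, 2.1]
opening: 0.0145
```

Run:
```python
from h import *
st()
s=snap("scene","s3")
crop(s,"s3a",200,125,370,240,4)
```

```text
t 9.3 grasp [0.5772 0.1203 0.1317] yaw 1.28 tiltz [ 2.e-04  1.e-04 -1.e+00] F [ 1.2 -0.1  2.1] tq [-0.05 -0.66  0.11] op 0.0145 q [0.19 0.42 1.68 0.   1.04 0.16]
```

View pics/s3a.png

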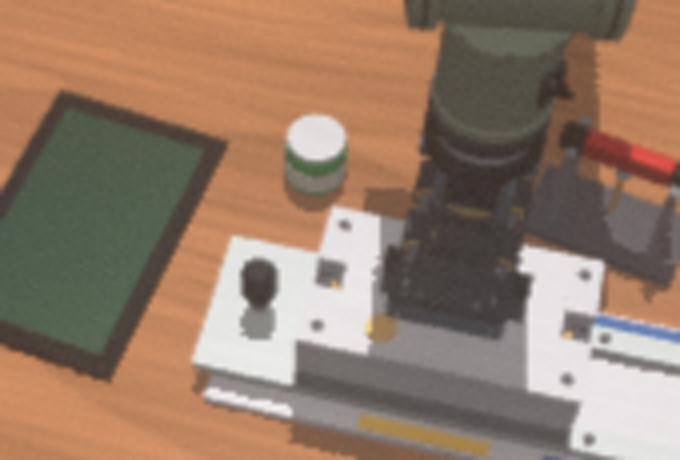

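Emit:
send_rows(offset=[[0,0,-2],[0,0,-5],[0,0,-9],[0,0,-13],[0,0,-17],[0,0,-22],[0,0,-28],[0,0,-34],[0,0,-42],[0,0,-50]], dr=[[0,0,0],[0,0,0],[0,0,0],[0,0,0],[0,0,0],[0,0,0],[0,0,0],[0,0,0],[0,0,0],[0,0,0]])

```text
time: 10.35
position: [0.5771, 0.1203, 0.3546]
eef_rot: [-0.0, 1.0, 0.011, 0.0]
ft_force: [0.0, -0.2, -3.8]
opening: 0.0142
```

Run:
```python
from h import *
st()
s=snap("scene","s4")
crop(s,"s4a",200,105,370,240,4)
```

```text
t 10.35 grasp [0.5772 0.1203 0.1826] yaw 1.28 tiltz [ 3.e-04  1.e-04 -1.e+00] F [ 0.  -0.2 -3.8] tq [-0.11 -0.03 -0.  ] op 0.0142 q [0.19 0.38 1.61 0.   1.16 0.16]
```

View pics/s4a.png

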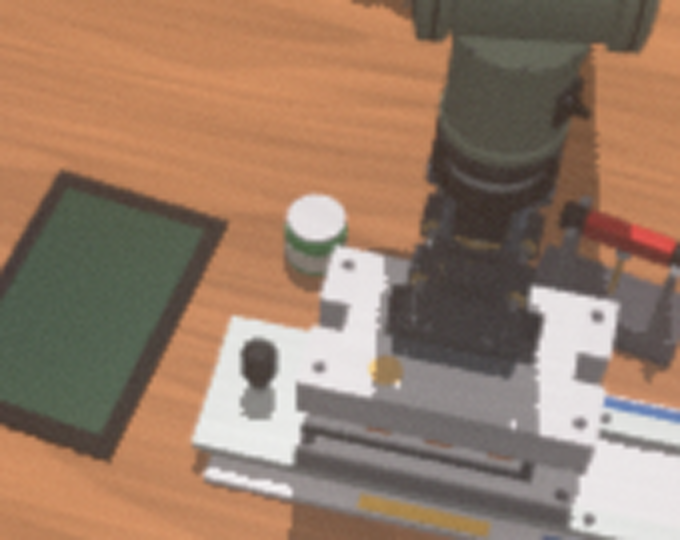

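```bash
cat >> h.py <<'E'
def quad(m):
    cs=cv2.findContours(m,cv2.RETR_EXTERNAL,cv2.CHAIN_APPROX_NONE)[0]
    c=max(cs,key=cv2.contourArea);h=cv2.convexHull(c)
    q=cv2.approxPolyN(h,4,approxCurve=h,ensure_convex=True) if False else None
    e=.01
    while 1:
        q=cv2.approxPolyDP(h,e*cv2.arcLength(h,True),True)
        if len(q)<=4:break
        e+=.005
    return q[:,0,:].astype(float)
def rect(n,m,z):
    q=quad(m);w=np.array([pt(n,u,v,z)[:2] for u,v in q])
    cs=cv2.findContours(m,cv2.RETR_EXTERNAL,cv2.CHAIN_APPROX_NONE)[0];c=max(cs,key=cv2.contourArea)[:,0,:]
    W=np.array([pt(n,u,v,z)[:2]*1000 for u,v in c],np.float32)
    return cv2.minAreaRect(W),w.round(4)
E
python3 - <<'E'
from h import *
for n,f in(("top","t0"),("scene","s0")):
    im=cv2.imread("pics/"+n+"0.png");hsv=cv2.cvtColor(im,cv2.COLOR_BGR2HSV)
    g=cv2.inRange(hsv,(60,60,25),(95,255,110));b=cv2.inRange(hsv,(105,150,60),(125,255,255))
    g=cv2.morphologyEx(g,cv2.MORPH_OPEN,np.ones((3,3)))
    b[:, :170 if n=="top" else 0]=0
    if n=="scene": b[:130]=0;b[:,200:]=0
    print(n,"mat",rect(n,g,.006));print("tray",rect(n,b,.03))
E
```

```text
top mat (((528.192626953125, -193.5511474609375), (131.67193603515625, 217.9731903076172), 84.55340576171875), array([[ 0.6408, -0.1399],
       [ 0.628 , -0.2675],
       [ 0.417 , -0.2477],
       [ 0.426 , -0.1208]]))
tray (((524.9051513671875, -432.9383850097656), (216.8957977294922, 151.86627197265625), 0.6198997497558594), array([[ 0.6313, -0.5077],
       [ 0.4217, -0.5099],
       [ 0.4157, -0.3624],
       [ 0.6281, -0.3587]]))Traceback (most recent call last):
  File "<stdin>", line 8, in <module>
  File "h.py", line 48, in rect
    q=quad(m);w=np.array([pt(n,u,v,z)[:2] for u,v in q])
  File "h.py", line 39, in quad
    c=max(cs,key=cv2.contourArea);h=cv2.convexHull(c)
ValueError: max() iterable argument is empty
```

Run:
```python
from h import *
n="scene"
im=cv2.imread("pics/scene0.png");hsv=cv2.cvtColor(im,cv2.COLOR_BGR2HSV)
print(hsv[182,220],hsv[165,153])
g=cv2.inRange(hsv,(50,40,15),(100,255,120));g[:,:180]=0;g[:,260:]=0
b=cv2.inRange(hsv,(100,150,60),(130,255,255));b[:130]=0;b[:,200:]=0
print("mat",rect(n,g,.006));print("tray",rect(n,b,.03))
```

```text
[54 44 93] [111 156 213]
mat (((538.299072265625, -192.71127319335938), (125.72984313964844, 192.4114990234375), 85.05233001708984), array([[ 0.4524, -0.1287],
       [ 0.6392, -0.1428],
       [ 0.626 , -0.2599],
       [ 0.4625, -0.2446]]))
tray (((540.058837890625, -432.24603271484375), (189.8070831298828, 140.93203735351562), 0.8518280386924744), array([[ 0.4516, -0.3631],
       [ 0.6313, -0.3635],
       [ 0.6336, -0.5013],
       [ 0.4482, -0.4859]]))
```

Run:
```python
from h import *
s=cv2.imread("pics/scene0.png")
crop(s,"s0b",110,125,270,225,5)
```

```text
(no output)
```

View pics/s0b.png

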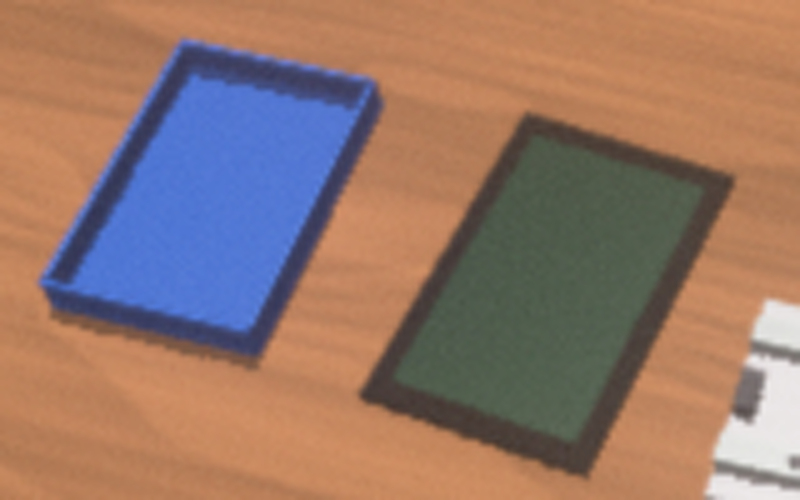

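Run:
```python
from h import *
S=lambda x,y,z:pt("scene",x/5+110,y/5+125,z)
m=np.array([S(*p,.006) for p in[(527,115),(735,180),(588,474),(362,397)]]);print(m.round(4),m.mean(0), (m[2]-m[1]),(m[3]-m[0]))
m=np.array([S(*p,.03) for p in[(181,41),(380,84),(258,335),(42,286)]]);print(m.round(4),m.mean(0))
```

```text
[[ 0.4009 -0.2545  0.006 ]
 [ 0.4168 -0.0966  0.006 ]
 [ 0.6617 -0.1198  0.006 ]
 [ 0.648  -0.2772  0.006 ]] [ 0.53185056 -0.18700161  0.006     ] [ 0.24483379 -0.02316555  0.        ] [ 0.24707059 -0.02271588  0.        ]
[[ 0.4209 -0.506   0.03  ]
 [ 0.4201 -0.3537  0.03  ]
 [ 0.6352 -0.3492  0.03  ]
 [ 0.6384 -0.501   0.03  ]] [ 0.52864874 -0.42745737  0.03      ]
```

Run:
```python
from h import *
goto([.530,-.1905,.22],np.radians(-95.3))
```

```text
offset [-54.2 309.7 -36.3] dr [-0.18 -0.11 96.58]
```

Emit:
send_rows(offset=[[0,0,-10],[0,0,-26],[-1,5,-37],[-4,22,-37],[-8,46,-37],[-13,74,-37],[-19,106,-37],[-25,140,-37],[-31,176,-37],[-37,212,-37]], dr=[[0,0,0],[0,0,1],[0,0,4],[0,0,9],[0,0,15],[0,0,21],[0,0,28],[0,0,35],[0,0,42],[0,0,49]])

```text
time: 11.4
position: [0.5444, -0.0937, 0.3913]
eef_rot: [-0.0, 0.914, -0.407, 0.0]
ft_force: [0.3, -0.3, -4.5]
opening: 0.0138
```

Run:
```python
from h import *
st()
goto([.530,-.1905,.22],np.radians(-95.3))
goto([.530,-.1905,.13],np.radians(-95.3))
```

```text
t 11.4 grasp [ 0.5445 -0.0937  0.2193] yaw -47.99 tiltz [ 4.e-04  0.e+00 -1.e+00] F [ 0.3 -0.3 -4.5] tq [-0.11  0.06  0.02] op 0.0138 q [-0.19  0.29  1.64  0.    1.21  0.65]
offset [62.3 75.5 -0.7] dr [-2.000e-02 -1.000e-02  4.731e+01]
offset [62.3 75.5 89.3] dr [-2.000e-02 -1.000e-02  4.731e+01]
```

Emit:
send_rows(offset=[[12,15,0],[26,32,0],[40,48,0],[51,62,0],[58,71,0],[62,75,8],[62,75,25],[62,75,45],[62,75,62],[62,75,72]], dr=[[0,0,7],[0,0,14],[0,0,21],[0,0,28],[0,0,35],[0,0,41],[0,0,45],[0,0,47],[0,0,47.3],[0,0,47.3]])

```text
time: 12.4
position: [0.5307, -0.1887, 0.3176]
eef_rot: [-0.0, -0.675, 0.737, 0.001]
ft_force: [-0.0, 0.4, -3.7]
opening: 0.0136
```

Run:
```python
from h import *
st()
t=snap("top","t5");s=snap("scene","s5")
crop(t,"t5a",220,100,420,275,4);crop(s,"s5a",110,85,280,240,4)
```

```text
t 12.4 grasp [ 0.5304 -0.1885  0.1456] yaw -95.02 tiltz [-2.1e-03  9.0e-04 -1.0e+00] F [-0.   0.4 -3.7] tq [-0.04  0.24  0.03] op 0.0136 q [-0.36  0.37  1.72  0.    1.05  1.3 ]
```

View pics/s5a.png

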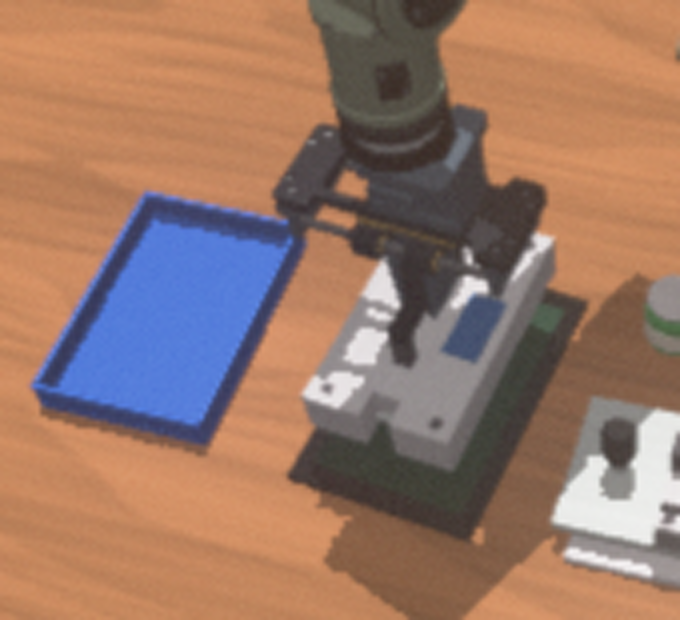

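View pics/t5.png

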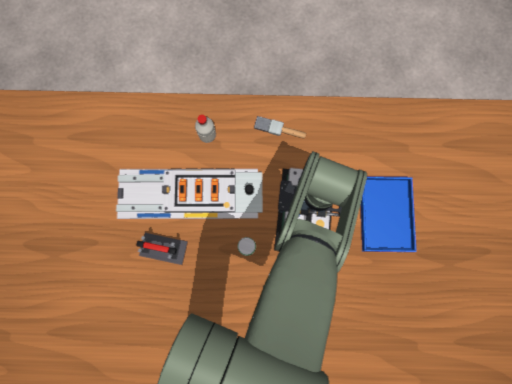

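Run:
```python
from h import *
goto([.530,-.1905,.0785],np.radians(-95.3))
```

```text
offset [ 2.   0.4 67.1] dr [0.17 0.05 0.29]
```

Emit:
send_rows(offset=[[1,0,8],[1,0,20],[1,0,32],[1,0,42],[1,0,50],[1,0,56],[1,0,61],[1,0,64],[1,0,66],[1,0,66]], dr=[[0,0,0],[0,0,0],[0,0,0],[0,0,0],[0,0,0],[0,0,0],[0,0,0],[0,0,0],[0,0,0],[0,0,0]])

```text
time: 13.5
position: [0.5307, -0.1896, 0.257]
eef_rot: [0.0, -0.676, 0.737, -0.001]
ft_force: [-8.7, 2.4, 21.0]
opening: 0.0138
```

Run:
```python
from h import *
st()
```

```text
t 13.5 grasp [ 0.5309 -0.1897  0.085 ] yaw -95.01 tiltz [ 1.3e-03 -5.0e-04 -1.0e+00] F [-8.7  2.4 21. ] tq [0.53 1.75 0.02] op 0.0138 q [-0.36  0.43  1.8   0.    0.91  1.29]
```

Run:
```python
from h import *
s=snap("scene","s6")
crop(s,"s6a",170,95,270,225,6);t=snap("top","t6");crop(t,"t6a",250,140,370,270,5)
```

```text
(no output)
```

View pics/s6a.png

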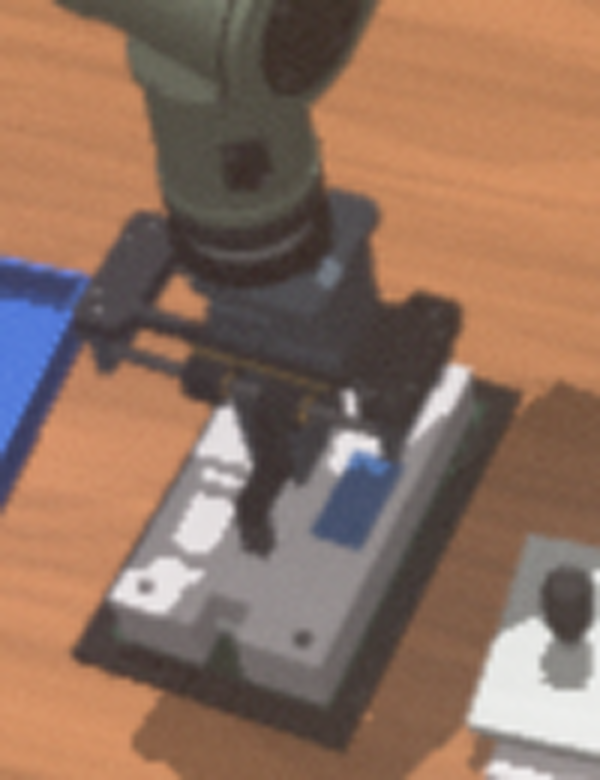

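View pics/t6a.png

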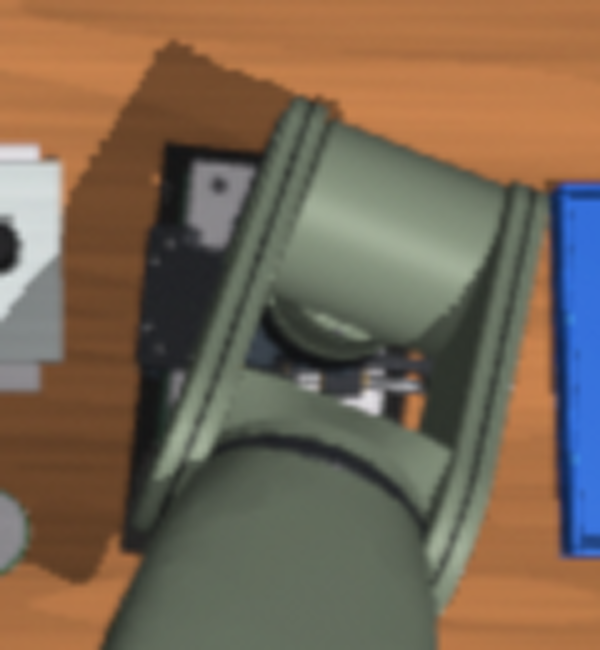

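Emit:
send_rows(offset=[[0,0,-2],[0,0,-3],[0,0,-4],[0,0,-4],[0,0,-4],[0,0,-4],[0,0,-4],[0,0,-4],[0,0,-4],[0,0,-4]], dr=[[0,0,0],[0,0,0],[0,0,0],[0,0,0],[0,0,0],[0,0,0],[0,0,0],[0,0,0],[0,0,0],[0,0,0]])

```text
time: 14.6
position: [0.5311, -0.1898, 0.257]
eef_rot: [0.0, -0.675, 0.737, 0.0]
ft_force: [-3.0, 2.0, 6.7]
opening: 0.0139
```

Run:
```python
from h import *
st()
```

```text
t 14.6 grasp [ 0.531  -0.1898  0.085 ] yaw -95.02 tiltz [-0.e+00  1.e-04 -1.e+00] F [-3.   2.   6.7] tq [ 0.17  0.78 -0.  ] op 0.0139 q [-0.36  0.44  1.79  0.    0.91  1.29]
```

Emit:
send_rows(offset=[[0,0,-1],[0,0,-1],[0,0,-1],[0,0,-1],[0,0,-1],[0,0,-10],[0,0,-30],[0,0,-55],[0,0,-85],[0,0,-110]], dr=[[0,0,0],[0,0,0],[0,0,0],[0,0,0],[0,0,0],[0,0,0],[0,0,0],[0,0,0],[0,0,0],[0,0,0]], gripper=1)

```text
time: 15.6
position: [0.531, -0.1898, 0.369]
eef_rot: [0.0, -0.675, 0.737, -0.001]
ft_force: [0.3, 0.2, -0.1]
opening: 0.0901
```

Run:
```python
from h import *
st()
s=snap("scene","s7");t=snap("top","t7")
crop(s,"s7a",170,125,350,245,4);crop(t,"t7a",110,155,270,260,5)
# parts & grooves later
hsv=cv2.cvtColor(t,cv2.COLOR_BGR2HSV);m=cv2.inRange(hsv,(3,150,150),(20,255,255))
m[:160]=0;m[220:]=0;m[:,:165]=0;m[:,225:]=0
n,l,sta,c=cv2.connectedComponentsWithStats(m)
for i in range(1,n):print(sta[i],c[i].round(1),pt("top",*c[i],.082).round(4))
```

```text
t 15.6 grasp [ 0.5313 -0.1899  0.197 ] yaw -95.02 tiltz [ 1.7e-03 -5.0e-04 -1.0e+00] F [ 0.3  0.2 -0.1] tq [-0.06  0.1  -0.01] op 0.0901 q [-0.36  0.33  1.65  0.    1.17  1.29]
[165 160  60   8 480] [194.5 163.5] [0.6497 0.132  0.082 ]
[179 179   7  22 111] [182.3 190.1] [0.5715 0.1631 0.082 ]
[195 179   7  22 103] [198.7 190. ] [0.5725 0.1166 0.082 ]
[212 179   6  22 104] [214.6 189.7] [0.5745 0.0713 0.082 ]
[209 216   4   1   4] [210.5 216. ] [0.4991 0.0801 0.082 ]
```

View pics/s7a.png

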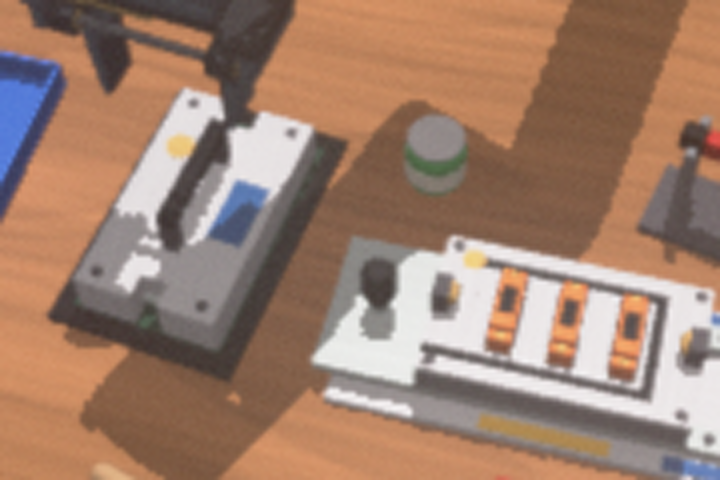

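View pics/t7a.png

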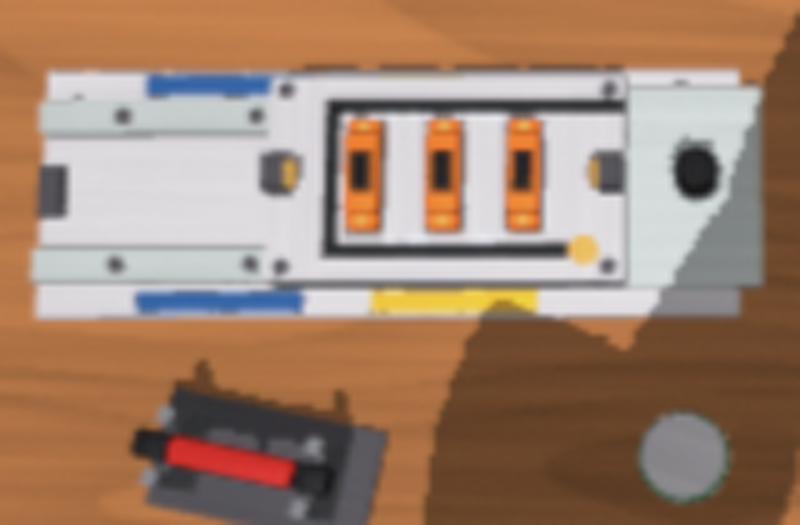

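Three parts stand in the pockets, the top half lies square on the mat, and the brass disc is at crop (583,250). Now part 1 (nearest the knob).

Run:
```python
from h import *
goto([.5785,.074,.19],np.radians(1.2))
```

```text
offset [-267.2  -23.4    8.8] dr [ -0.27  -0.53 -96.22]
```

Emit:
send_rows(offset=[[-10,-1,0],[-30,-3,0],[-58,-5,0],[-90,-8,0],[-124,-11,0],[-158,-14,0],[-192,-17,3],[-222,-20,5],[-248,-22,7],[-262,-23,9]], dr=[[0,0,-4],[0,0,-11],[0,0,-19],[0,0,-27],[0,0,-35],[0,0,-43],[0,0,-51],[0,0,-59],[0,0,-67],[0,0,-75]])

```text
time: 16.7
position: [0.5768, 0.0712, 0.3568]
eef_rot: [-0.0, 0.985, -0.17, -0.001]
ft_force: [1.0, -1.0, 0.5]
opening: 0.0912
```

Run:
```python
from h import *
st()
goto([.5785,.074,.083],np.radians(1.2))
```

```text
t 16.7 grasp [0.5765 0.0713 0.1848] yaw -19.59 tiltz [-1.2e-03  5.0e-04 -1.0e+00] F [ 1.  -1.   0.5] tq [-0.17  0.06 -0.05] op 0.0912 q [0.1  0.36 1.62 0.   1.16 0.44]
offset [  0.8  -3.2 101.8] dr [-2.000e-02  7.000e-02 -2.079e+01]
```

Emit:
send_rows(offset=[[1,-3,0],[1,-3,2],[1,-3,10],[1,-3,28],[1,-3,50],[1,-3,72],[1,-3,88],[1,-3,97],[1,-3,102],[1,-3,103]], dr=[[0,0,-8],[0,0,-15],[0,0,-20],[0,0,-20.8],[0,0,-20.8],[0,0,-20.8],[0,0,-20.8],[0,0,-20.8],[0,0,-20.8],[0,0,-20.8]])

```text
time: 17.7
position: [0.5788, 0.0717, 0.2544]
eef_rot: [-0.0, 1.0, 0.007, -0.0]
ft_force: [-0.3, 0.8, 0.3]
opening: 0.0912
```

Emit:
send_rows(offset=[[0,0,0],[0,0,0],[0,0,0],[0,0,0],[0,0,0],[0,0,0],[0,0,0],[0,0,0],[0,0,0],[0,0,0]], dr=[[0,0,0],[0,0,0],[0,0,0],[0,0,0],[0,0,0],[0,0,0],[0,0,0],[0,0,0],[0,0,0],[0,0,0]], gripper=-1)

```text
time: 18.7
position: [0.5789, 0.0717, 0.2552]
eef_rot: [-0.0, 1.0, 0.007, 0.0]
ft_force: [-0.4, 0.7, 5.3]
opening: 0.0639
```

Run:
```python
from h import *
st()
goto([.527,-.390,.19],np.radians(1))
```

```text
t 18.7 grasp [0.5791 0.0717 0.0832] yaw 0.78 tiltz [ 8.e-04  2.e-04 -1.e+00] F [-0.4  0.7  5.3] tq [-0.12  0.19  0.08] op 0.0639 q [0.1  0.46 1.75 0.   0.93 0.09]
offset [ -58.1  460.9 -106.9] dr [-0.01 -0.05 -0.22]
```

Emit:
send_rows(offset=[[0,0,-5],[0,0,-17],[0,0,-35],[0,0,-60],[-1,10,-85],[-4,32,-103],[-8,62,-107],[-13,100,-107],[-18,140,-107],[-23,180,-107]], dr=[[0,0,0],[0,0,0],[0,0,0],[0,0,0],[0,0,0],[0,0,0],[0,0,0],[0,0,0],[0,0,0],[0,0,0]])

```text
time: 19.7
position: [0.5578, -0.1099, 0.3625]
eef_rot: [0.0, 1.0, 0.007, 0.0]
ft_force: [0.9, -0.8, -0.7]
opening: 0.0638
```

Emit:
send_rows(offset=[[-5,40,0],[-10,80,0],[-15,120,0],[-20,160,0],[-25,198,0],[-29,230,0],[-32,255,0],[-34,272,0],[-35,280,0],[-35,281,0]], dr=[[0,0,0],[0,0,0],[0,0,0],[0,0,0],[0,0,0],[0,0,0],[0,0,0],[0,0,0],[0,0,0],[0,0,0]])

```text
time: 20.7
position: [0.527, -0.3904, 0.3617]
eef_rot: [-0.0, 1.0, 0.006, -0.0]
ft_force: [-0.7, 0.2, -0.2]
opening: 0.0639
```

Run:
```python
from h import *
st()
goto([.527,-.390,.034],np.radians(1))
s=snap("scene","s8");t=snap("top","t8")
crop(s,"s8a",100,85,280,230,4)
```

```text
t 20.7 grasp [ 0.527  -0.3903  0.1897] yaw 0.74 tiltz [-1.e-04  5.e-04 -1.e+00] F [-0.7  0.2 -0.2] tq [-0.06  0.01 -0.01] op 0.0639 q [-0.66  0.47  1.43  0.    1.24 -0.67]
offset [  0.   -0.3 155.7] dr [-0.03  0.01 -0.26]
```

View pics/s8a.png

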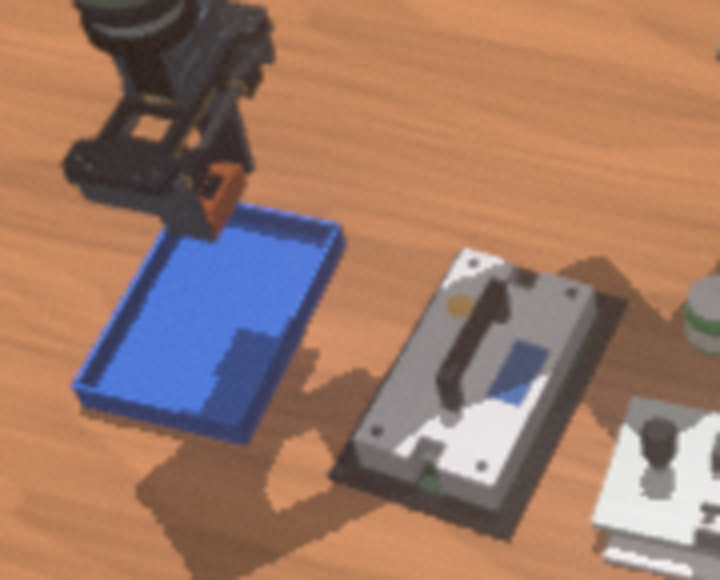

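View pics/t8.png

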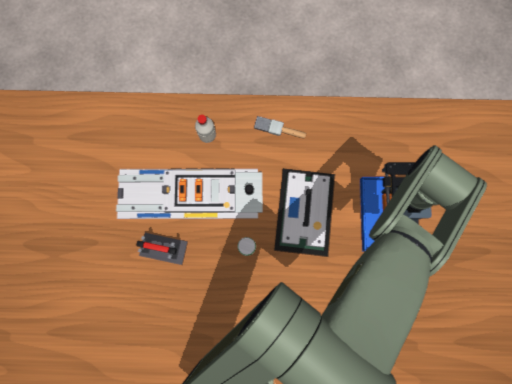

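Emit:
send_rows(offset=[[0,0,10],[0,0,30],[0,0,55],[0,0,80],[0,0,105],[0,0,125],[0,0,140],[0,0,149],[0,0,154],[0,0,155]], dr=[[0,0,0],[0,0,0],[0,0,0],[0,0,0],[0,0,0],[0,0,0],[0,0,0],[0,0,0],[0,0,0],[0,0,0]])

```text
time: 21.8
position: [0.5272, -0.39, 0.2066]
eef_rot: [-0.0, 1.0, 0.007, 0.0]
ft_force: [-0.3, 0.2, -0.5]
opening: 0.0636
```

Run:
```python
from h import *
st()
```

```text
t 21.8 grasp [ 0.5272 -0.3899  0.0346] yaw 0.79 tiltz [ 0.e+00  1.e-04 -1.e+00] F [-0.3  0.2 -0.5] tq [-0.16  0.   -0.02] op 0.0636 q [-0.65  0.61  1.61  0.    0.92 -0.67]
```

Emit:
send_rows(offset=[[0,0,0],[0,0,0],[0,0,0],[0,0,0],[0,0,-5],[0,0,-20],[0,0,-45],[0,0,-80],[0,0,-120],[0,0,-155]], dr=[[0,0,0],[0,0,0],[0,0,0],[0,0,0],[0,0,0],[0,0,0],[0,0,0],[0,0,0],[0,0,0],[0,0,0]], gripper=1)

```text
time: 22.8
position: [0.5269, -0.39, 0.3653]
eef_rot: [0.001, 1.0, 0.007, 0.001]
ft_force: [-0.5, -0.2, 0.1]
opening: 0.091
```

Run:
```python
from h import *
st()
goto([.578,.119,.083],np.radians(1.2))
s=snap("scene","s9")
crop(s,"s9a",100,85,280,230,4)
```

```text
t 22.8 grasp [ 0.5273 -0.3903  0.1933] yaw 0.78 tiltz [ 0.0023 -0.0016 -1.    ] F [-0.5 -0.2  0.1] tq [-0.12  0.01 -0.02] op 0.091 q [-0.65  0.47  1.43  0.    1.24 -0.67]
offset [  57.7 -508.4  109.6] dr [ 0.09 -0.13 -0.42]
```

View pics/s9a.png

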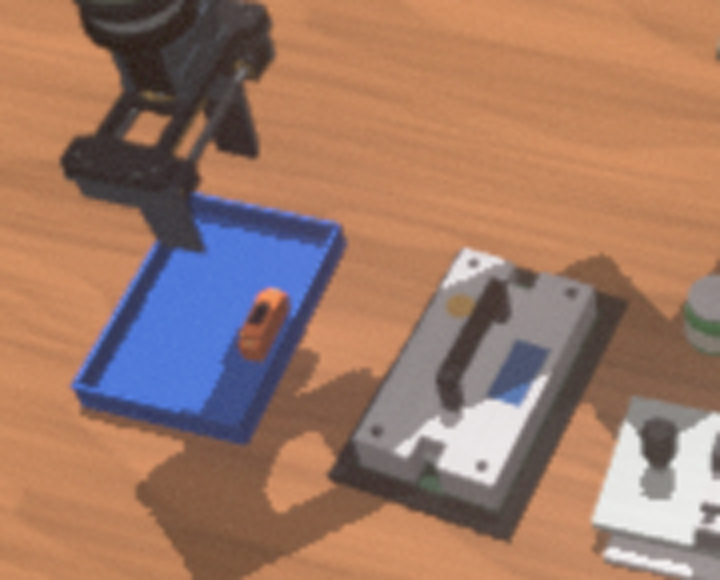

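Emit:
send_rows(offset=[[1,-10,0],[4,-35,0],[9,-75,0],[14,-120,0],[19,-166,0],[24,-212,0],[29,-258,0],[34,-304,0],[40,-350,0],[45,-394,0]], dr=[[0,0,0],[0,0,0],[0,0,0],[0,0,0],[0,0,0],[0,0,0],[0,0,0],[0,0,0],[0,0,0],[0,0,0]])

```text
time: 23.85
position: [0.5659, 0.007, 0.3611]
eef_rot: [-0.0, 1.0, 0.007, -0.001]
ft_force: [-0.1, -0.0, 0.5]
opening: 0.0911
```

Emit:
send_rows(offset=[[5,-40,0],[9,-74,0],[11,-98,0],[12.5,-111,5],[13,-115,22],[13,-115,48],[13,-115,74],[13,-115,94],[13,-115,105],[13,-115,107]], dr=[[0,0,0],[0,0,0],[0,0,0],[0,0,0],[0,0,-0.4],[0,0,-0.4],[0,0,-0.4],[0,0,-0.4],[0,0,-0.4],[0,0,-0.4]])

```text
time: 24.85
position: [0.5775, 0.1193, 0.253]
eef_rot: [0.0, 1.0, 0.01, -0.002]
ft_force: [0.5, 0.7, -0.1]
opening: 0.0914
```

Emit:
send_rows(offset=[[0,0,0],[0,0,0],[0,0,0],[0,0,0],[0,0,0],[0,0,0],[0,0,0],[0,0,0],[0,0,0],[0,0,0]], dr=[[0,0,0],[0,0,0],[0,0,0],[0,0,0],[0,0,0],[0,0,0],[0,0,0],[0,0,0],[0,0,0],[0,0,0]], gripper=-1)

```text
time: 25.85
position: [0.5783, 0.1197, 0.2556]
eef_rot: [-0.0, 1.0, 0.01, 0.001]
ft_force: [-0.2, -0.5, 5.8]
opening: 0.0638
```

Run:
```python
from h import *
st()
goto([.527,-.430,.19],np.radians(1))
```

```text
t 25.85 grasp [0.5786 0.1198 0.0836] yaw 1.18 tiltz [ 1.4e-03  3.0e-04 -1.0e+00] F [-0.2 -0.5  5.8] tq [-0.11  0.21 -0.02] op 0.0638 q [0.18 0.47 1.73 0.   0.94 0.16]
offset [ -62.5  548.5 -106.6] dr [-0.02 -0.08  0.18]
```

Emit:
send_rows(offset=[[0,0,-5],[0,0,-17],[0,0,-35],[0,0,-60],[-1,10,-85],[-4,34,-103],[-8,70,-107],[-13,114,-107],[-18,160,-107],[-23,206,-107]], dr=[[0,0,0],[0,0,0],[0,0,0],[0,0,0],[0,0,0],[0,0,0],[0,0,0],[0,0,0],[0,0,0],[0,0,0]])

```text
time: 26.85
position: [0.5589, -0.0882, 0.3626]
eef_rot: [0.0, 1.0, 0.011, 0.0]
ft_force: [0.6, -0.3, 0.5]
opening: 0.0639
```

Emit:
send_rows(offset=[[-5,46,0],[-10,92,0],[-16,138,0],[-22,184,0],[-27,228,0],[-32,268,0],[-36,302,0],[-38,326,0],[-39,339,0],[-39,342,0]], dr=[[0,0,0],[0,0,0],[0,0,0],[0,0,0],[0,0,0],[0,0,0],[0,0,0],[0,0,0],[0,0,0],[0,0,0]])

```text
time: 27.85
position: [0.5272, -0.4305, 0.3617]
eef_rot: [-0.0, 1.0, 0.01, 0.0]
ft_force: [0.7, 0.8, -0.7]
opening: 0.0638
```

Run:
```python
from h import *
st()
goto([.527,-.430,.035],np.radians(1))
s=snap("scene","s10");t=snap("top","t10")
crop(s,"s10a",100,85,280,230,4)
```

```text
t 27.85 grasp [ 0.5272 -0.4305  0.1897] yaw 1.1 tiltz [ 1.e-04  1.e-04 -1.e+00] F [ 0.7  0.8 -0.7] tq [-0.09  0.03  0.02] op 0.0638 q [-0.7   0.51  1.36  0.    1.27 -0.72]
offset [ -0.2  -0.5 154.7] dr [-0.01 -0.    0.1 ]
```

View pics/s10a.png

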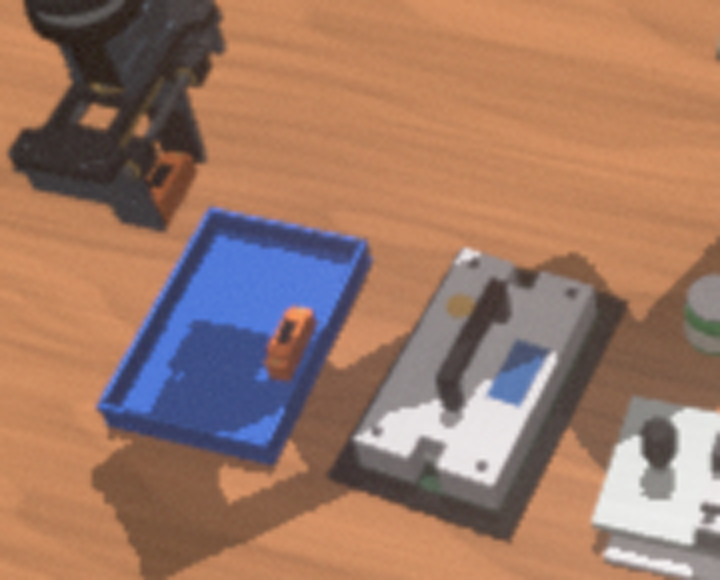

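The tray was knocked: its right corner went from crop (344,228) to (371,246). Remeasuring.

Run:
```python
from h import *
S=lambda x,y,z:pt("scene",x/4+100,y/4+85,z)
a=[S(*p,.03) for p in[(344,228),(75,385),(250,440)]];b=[S(*p,.03) for p in[(371,244),(100,408),(271,464)]]
for x,y in zip(a,b):print(x.round(4),y.round(4),(y-x).round(4))
q=S(211,210,.03);print(q.round(4),S(291,343,.033))
print(np.mean([q]+b,0))
```

```text
[ 0.4209 -0.3534  0.03  ] [ 0.4315 -0.3238  0.03  ] [ 0.0105  0.0295 -0.    ]
[ 0.6347 -0.5016  0.03  ] [ 0.6495 -0.4714  0.03  ] [0.0149 0.0303 0.    ]
[ 0.6449 -0.3417  0.03  ] [ 0.661  -0.3165  0.03  ] [ 0.0161  0.0252 -0.    ]
[ 0.4331 -0.4747  0.03  ] [ 0.54996166 -0.34688022  0.033     ]
[ 0.54376514 -0.39660835  0.03      ]
```

Emit:
send_rows(offset=[[3,-6,0],[9,-17,10],[13,-24,28],[13,-25,55],[13,-25,85],[13,-25,112],[13,-25,133],[13,-25,147],[13,-25,154],[13,-25,155]], dr=[[0,0,0],[0,0,0],[0,0,0],[0,0,0],[0,0,0],[0,0,0],[0,0,0],[0,0,0],[0,0,0],[0,0,0]])

```text
time: 28.95
position: [0.5404, -0.4034, 0.2069]
eef_rot: [-0.0, 1.0, 0.011, 0.0]
ft_force: [0.3, -0.5, 0.7]
opening: 0.0636
```

Run:
```python
from h import *
st()
```

```text
t 28.95 grasp [ 0.5404 -0.4033  0.0349] yaw 1.23 tiltz [ 3.e-04  2.e-04 -1.e+00] F [ 0.3 -0.5  0.7] tq [-0.1   0.01 -0.03] op 0.0636 q [-0.66  0.64  1.56  0.    0.94 -0.68]
```

Emit:
send_rows(offset=[[0,0,0],[0,0,0],[0,0,0],[0,0,0],[0,0,-5],[0,0,-20],[0,0,-45],[0,0,-80],[0,0,-120],[0,0,-155]], dr=[[0,0,0],[0,0,0],[0,0,0],[0,0,0],[0,0,0],[0,0,0],[0,0,0],[0,0,0],[0,0,0],[0,0,0]], gripper=1)

```text
time: 29.95
position: [0.5398, -0.4041, 0.3654]
eef_rot: [0.001, 1.0, 0.01, 0.001]
ft_force: [0.1, -0.7, -0.7]
opening: 0.0915
```

Run:
```python
from h import *
st()
goto([.577,.165,.083],np.radians(1.2))
s=snap("scene","s11")
crop(s,"s11a",100,85,280,230,4)
```

```text
t 29.95 grasp [ 0.5402 -0.4044  0.1934] yaw 1.18 tiltz [ 0.0023 -0.0016 -1.    ] F [ 0.1 -0.7 -0.7] tq [-0.09 -0.06  0.08] op 0.0915 q [-0.66  0.5   1.38  0.    1.26 -0.68]
offset [  48.7 -568.4  109.5] dr [ 0.1  -0.13 -0.02]
```

View pics/s11a.png

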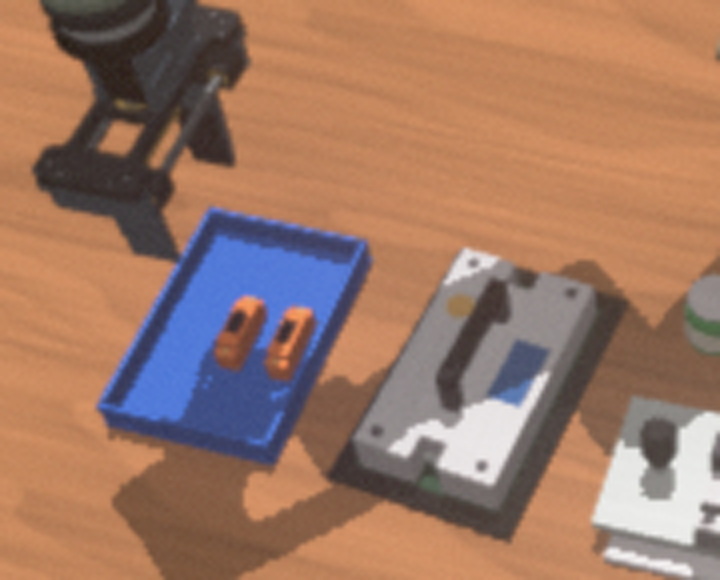

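Both parts stand in the tray (crop (240,333) and (290,343)). Third part next.

Emit:
send_rows(offset=[[1,-12,0],[4,-40,0],[8,-84,0],[12,-132,0],[16,-180,0],[20,-228,0],[24,-276,0],[28,-324,0],[32,-372,0],[36,-420,0]], dr=[[0,0,0],[0,0,0],[0,0,0],[0,0,0],[0,0,0],[0,0,0],[0,0,0],[0,0,0],[0,0,0],[0,0,0]])

```text
time: 31.0
position: [0.5662, 0.0188, 0.3611]
eef_rot: [-0.0, 1.0, 0.01, -0.001]
ft_force: [0.2, -0.8, -0.3]
opening: 0.0911
```

Emit:
send_rows(offset=[[4,-45,0],[8,-86,0],[11,-118,0],[13,-138,3],[13.5,-147,14],[13.5,-148,38],[13.5,-148,68],[13.5,-148,92],[13.5,-148,105],[13.5,-148,107]], dr=[[0,0,0],[0,0,0],[0,0,0],[0,0,0],[0,0,0],[0,0,0],[0,0,0],[0,0,0],[0,0,0],[0,0,0]])

```text
time: 32.0
position: [0.5768, 0.1641, 0.2525]
eef_rot: [0.001, 1.0, 0.01, -0.002]
ft_force: [0.6, -0.6, -0.2]
opening: 0.0911
```

Emit:
send_rows(offset=[[0,0,0],[0,0,0],[0,0,0],[0,0,0],[0,0,0],[0,0,0],[0,0,0],[0,0,0],[0,0,0],[0,0,0]], dr=[[0,0,0],[0,0,0],[0,0,0],[0,0,0],[0,0,0],[0,0,0],[0,0,0],[0,0,0],[0,0,0],[0,0,0]], gripper=-1)

```text
time: 33.0
position: [0.5776, 0.1647, 0.2558]
eef_rot: [-0.0, 1.0, 0.01, 0.0]
ft_force: [-2.4, 0.0, 6.9]
opening: 0.0637
```

Run:
```python
from h import *
st()
goto([.541,-.443,.19],np.radians(1.3))
```

```text
t 33.0 grasp [0.5777 0.1648 0.0838] yaw 1.18 tiltz [ 5.e-04  3.e-04 -1.e+00] F [-2.4  0.   6.9] tq [-0.11  0.53  0.02] op 0.0637 q [0.26 0.49 1.71 0.   0.95 0.24]
offset [ -49.1  606.8 -106.5] dr [-0.02 -0.03 -0.12]
```

Emit:
send_rows(offset=[[0,0,-5],[0,0,-17],[0,0,-35],[0,0,-60],[-1,10,-85],[-3,34,-103],[-6,72,-107],[-10,118,-107],[-14,166,-107],[-18,214,-107]], dr=[[0,0,0],[0,0,0],[0,0,0],[0,0,0],[0,0,0],[0,0,0],[0,0,0],[0,0,0],[0,0,0],[0,0,0]])

```text
time: 34.0
position: [0.5638, -0.0512, 0.3628]
eef_rot: [0.0, 1.0, 0.011, 0.001]
ft_force: [-0.3, 0.5, -0.3]
opening: 0.0639
```

Emit:
send_rows(offset=[[-4,48,0],[-8,96,0],[-12,144,0],[-16,192,0],[-20,240,0],[-24,288,0],[-27,330,0],[-30,364,0],[-31,386,0],[-31,393,0]], dr=[[0,0,0],[0,0,0],[0,0,0],[0,0,0],[0,0,0],[0,0,0],[0,0,0],[0,0,0],[0,0,0],[0,0,0]])

```text
time: 35.0
position: [0.5407, -0.4456, 0.3619]
eef_rot: [0.001, 1.0, 0.009, 0.0]
ft_force: [-0.2, -0.6, -1.0]
opening: 0.0636
```

Run:
```python
from h import *
st()
goto([.541,-.443,.0355],np.radians(1.3))
s=snap("scene","s12")
crop(s,"s12a",100,85,280,230,4)
```

```text
t 35.0 grasp [ 0.5408 -0.4458  0.1899] yaw 1.04 tiltz [ 6.0e-04 -1.2e-03 -1.0e+00] F [-0.2 -0.6 -1. ] tq [-0.08  0.06 -0.03] op 0.0636 q [-0.71  0.54  1.31 -0.    1.29 -0.72]
offset [  0.3  -2.8 154.4] dr [ 0.07 -0.04 -0.26]
```

View pics/s12a.png

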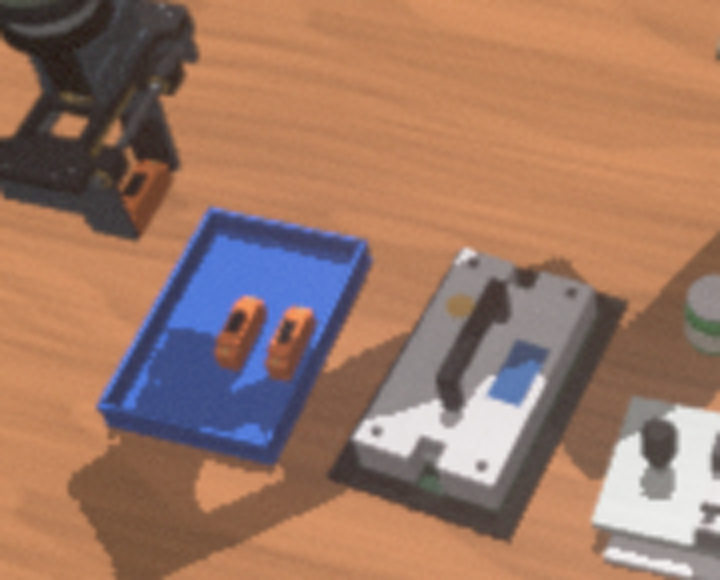

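Emit:
send_rows(offset=[[0,0,5],[0,-1,18],[0,-1,40],[0,-1,68],[0,-1,95],[0,-1,118],[0,-1,135],[0,-1,147],[0,-1,153.5],[0,-1,154.5]], dr=[[0,0,0],[0,0,0],[0,0,0],[0,0,0],[0,0,0],[0,0,0],[0,0,0],[0,0,0],[0,0,0],[0,0,0]])

```text
time: 36.05
position: [0.5414, -0.4416, 0.2071]
eef_rot: [-0.0, 1.0, 0.011, -0.0]
ft_force: [-0.0, -0.2, -1.1]
opening: 0.0637
```

Run:
```python
from h import *
st()
```

```text
t 36.05 grasp [ 0.5414 -0.4415  0.0351] yaw 1.22 tiltz [-1.e-04  3.e-04 -1.e+00] F [-0.  -0.2 -1.1] tq [-0.12  0.05 -0.02] op 0.0637 q [-0.7   0.67  1.49  0.    0.98 -0.72]
```

Emit:
send_rows(offset=[[0,0,0],[0,0,0],[0,0,0],[0,0,0],[0,0,-5],[0,0,-20],[0,0,-45],[0,0,-80],[0,0,-120],[0,0,-155]], dr=[[0,0,0],[0,0,0],[0,0,0],[0,0,0],[0,0,0],[0,0,0],[0,0,0],[0,0,0],[0,0,0],[0,0,0]], gripper=1)

```text
time: 37.05
position: [0.5411, -0.4421, 0.3659]
eef_rot: [0.001, 1.0, 0.01, 0.001]
ft_force: [0.6, -0.3, 0.1]
opening: 0.0911
```

Run:
```python
from h import *
st()
s=snap("scene","s13");t=snap("top","t13")
crop(s,"s13a",100,85,280,230,4)
crop(t,"t13a",150,160,250,235,8)
crop(s,"s13b",250,145,390,250,5)
```

```text
t 37.05 grasp [ 0.5414 -0.4424  0.1939] yaw 1.18 tiltz [ 0.0022 -0.0018 -1.    ] F [ 0.6 -0.3  0.1] tq [-0.11 -0.01  0.  ] op 0.0911 q [-0.7   0.54  1.31  0.    1.29 -0.72]
```

View pics/s13a.png

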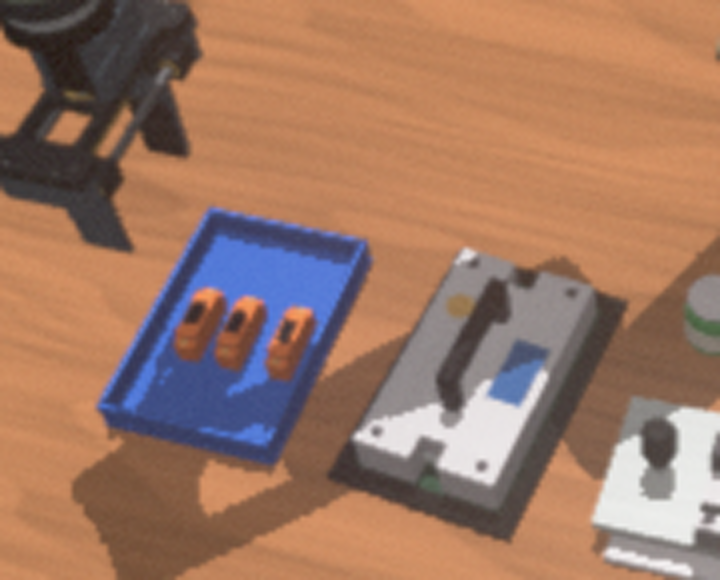

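View pics/t13a.png

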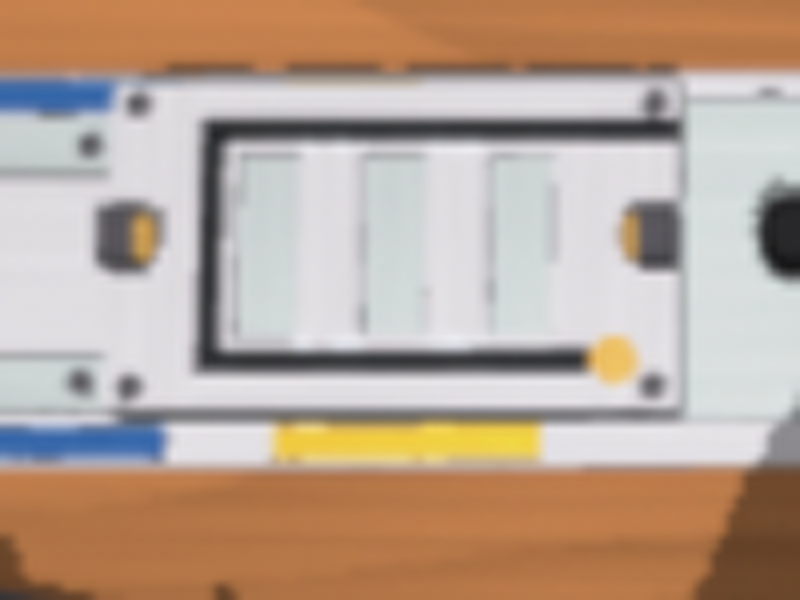

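View pics/s13b.png

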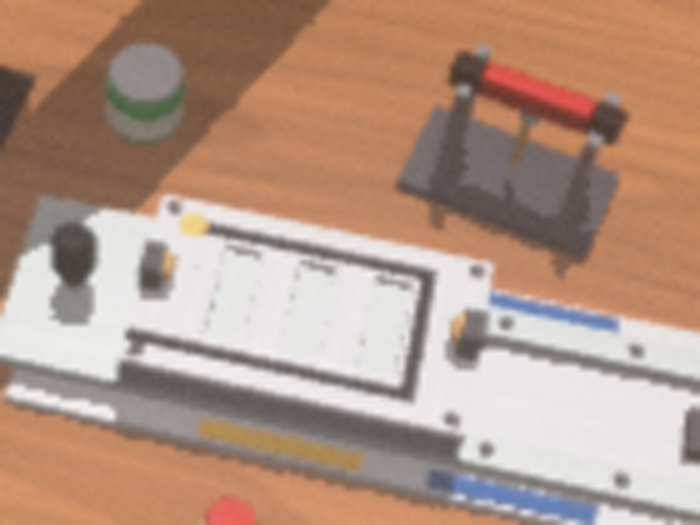

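Run:
```python
from h import *
t=cv2.imread("pics/t13.png");g=cv2.cvtColor(t,cv2.COLOR_BGR2GRAY).astype(float);hsv=cv2.cvtColor(t,cv2.COLOR_BGR2HSV)
z=.06
c2=lambda u,v:((u+.5)/8+150-.5,(v+.5)/8+160-.5)
def cen(u0,v0,r=3):
    w=np.clip(215-g[v0-r:v0+r+1,u0-r:u0+r+1],0,None);w[w<25]=0
    vv,uu=np.mgrid[v0-r:v0+r+1,u0-r:u0+r+1];return (uu*w).sum()/w.sum(),(vv*w).sum()/w.sum()
sc=[]
for u,v in[(137,103),(655,103),(652,384),(129,386)]:
    u,v=c2(u,v);p=cen(int(round(u)),int(round(v)),2);sc.append(pt("top",*p,z)[:2]);print("screw",np.round(p,2),sc[-1].round(4))
sc=np.array(sc);C=sc.mean(0);print("C",C,"dims",np.linalg.norm(sc[0]-sc[1]),np.linalg.norm(sc[1]-sc[2]))
ydir=(sc[0]-sc[1]+sc[3]-sc[2]);yaw=np.arctan2(-ydir[0],ydir[1]);print("yaw",np.degrees(yaw))
Rm=np.array([[np.cos(yaw),-np.sin(yaw)],[np.sin(yaw),np.cos(yaw)]])
loc=lambda p:Rm.T@(p[:2]-C)
def colleg(v0,us):
    o=[]
    for u in us:
        rr=np.arange(v0-3,v0+4);w=np.clip(200-g[rr,u],0,None);w[w<20]=0;o.append(loc(pt("top",u,(rr*w).sum()/w.sum(),z)))
    return np.array(o)
v2=int(round(c2(0,130)[1]));v1=int(round(c2(0,360)[1]));
L2=colleg(v2,range(182,232,3));L1=colleg(v1,range(180,222,3));print("leg2",L2.round(4).tolist());print("leg1",L1.round(4).tolist())
uc=int(round(c2(210,0)[0]));o=[]
for v in range(180,204,3):
    cc=np.arange(uc-3,uc+4);w=np.clip(200-g[v,cc],0,None);w[w<20]=0;o.append(loc(pt("top",(cc*w).sum()/w.sum(),v,z)))
print("short",np.round(o,4).tolist())
m=cv2.inRange(hsv,(12,90,150),(28,255,255));n,l,s,cc=cv2.connectedComponentsWithStats(m)
for i in range(1,n):
    if 175<cc[i][1]<212 and 160<cc[i][0]<240 and s[i,4]>3:print("brass",s[i,4],cc[i].round(2),loc(pt("top",*cc[i],z)).round(4))
```

```text
screw [166.83 171.99] [0.6277 0.2147]
screw [231.34 172.62] [0.6298 0.0265]
screw [231.09 207.78] [0.5265 0.0241]
screw [165.63 208.18] [0.5214 0.2121]
C [0.57637775 0.11935478] dims 0.18825103147909478 0.10331819881840713
yaw 1.1067451574346514
leg2 [[0.0416, 0.0498], [0.0416, 0.041], [0.0423, 0.0323], [0.0423, 0.0236], [0.0422, 0.0148], [0.0416, 0.0061], [0.0422, -0.0027], [0.0423, -0.0114], [0.0421, -0.0202], [0.0421, -0.0289], [0.042, -0.0376], [0.042, -0.0464], [0.0421, -0.0551], [0.0421, -0.0638], [0.0424, -0.0726], [0.0424, -0.0813], [0.0437, -0.09]]
leg1 [[-0.043, 0.0528], [-0.043, 0.0442], [-0.0434, 0.0355], [-0.0433, 0.0269], [-0.0433, 0.0183], [-0.0433, 0.0097], [-0.043, 0.001], [-0.043, -0.0076], [-0.0433, -0.0162], [-0.0432, -0.0249], [-0.0426, -0.0335], [-0.0426, -0.0421], [-0.0426, -0.0508], [-0.0424, -0.0594]]
short [[0.0294, 0.0663], [0.0205, 0.0663], [0.0117, 0.066], [0.0028, 0.0662], [-0.006, 0.0662], [-0.0148, 0.0665], [-0.0235, 0.0664], [-0.0323, 0.0661]]
brass 73119 [161.13 210.98] [-0.0613  0.1064]
brass 10 [167.5 189. ] [0.0028 0.0905]
brass 10 [228.5 189. ] [ 0.0031 -0.0862]
brass 25 [225.92 204.44] [-0.042  -0.0793]
```

Run:
```python
from h import *
t=cv2.imread("pics/t13.png");s=cv2.imread("pics/s13.png")
crop(t,"t14",125,225,195,270,10);crop(s,"s14",325,150,380,200,10)
goto([.411,.2252,.19],np.radians(-8.8))
```

```text
offset [-117.1 -670.5    1.2] dr [ 0.47 -0.65  9.98]
```

View pics/t14.png

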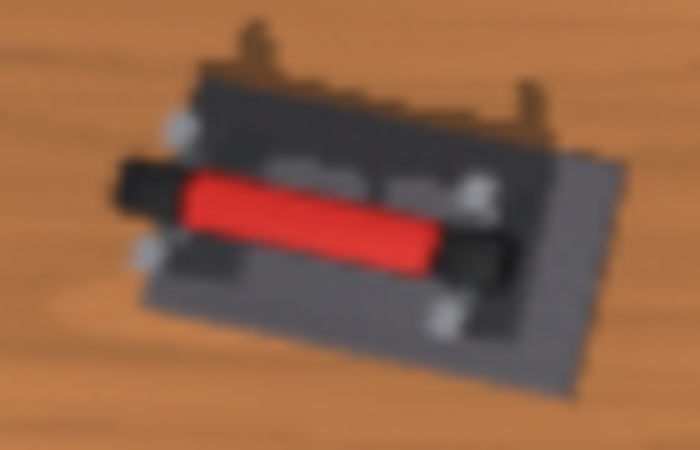

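View pics/s14.png

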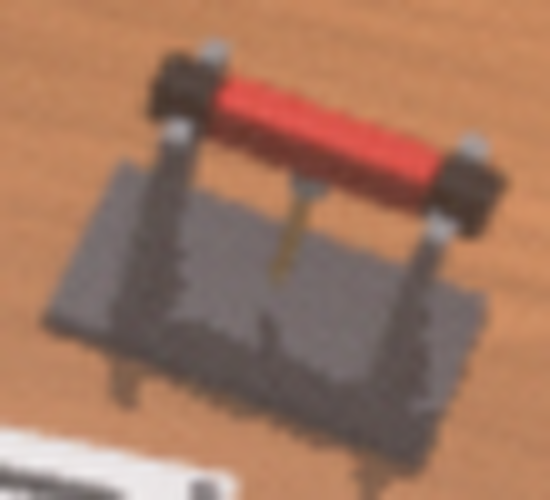

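Run:
```python
from h import *
T=lambda x,y,z:pt("top",(x+.5)/10+125-.5,(y+.5)/10+225-.5,z)
S=lambda x,y,z:pt("scene",(x+.5)/10+325-.5,(y+.5)/10+150-.5,z)
for f,P in((T,[(183,130),(480,190),(150,253),(447,320)]),(S,[(215,50),(473,145),(178,128),(441,228)])):
    w=np.array([f(*p,.097)[:2] for p in P]);print(w.round(4).tolist(),w.mean(0).round(4),np.degrees(np.arctan2(*(w[1]-w[0])[::-1])),np.degrees(np.arctan2(*(w[3]-w[2])[::-1])))
print("bar top T",T(312,226,.105),"S",S(335,130,.105))
print("shaft", S(303,195,.085),S(280,272,.02))
```

```text
[[0.434, 0.2624], [0.4194, 0.1798], [0.4003, 0.2692], [0.384, 0.1868]] [0.4094 0.2245] -100.04331064134308 -101.2395944123276
[[0.3835, 0.1885], [0.3993, 0.2711], [0.4172, 0.1824], [0.4337, 0.2656]] [0.4084 0.2269] 79.1356391317519 78.79354157405335
bar top T [0.4083028  0.22347362 0.105     ] S [0.411477   0.22855817 0.105     ]
shaft [0.42310155 0.22447071 0.085     ] [0.40523572 0.22747859 0.02      ]
```

Emit:
send_rows(offset=[[-2,-12,-2],[-6,-36,-4],[-13,-76,-5],[-21,-120,-5],[-29,-165,-5],[-37,-211,-5],[-45,-257,-5],[-53,-303,-5],[-61,-349,-5],[-69,-395,-5]], dr=[[0,0,0],[0,0,1],[0,0,2],[0,0,3],[0,0,4],[0,0,5],[0,0,6],[0,0,7],[0,0,8],[0,0,9]])

```text
time: 38.15
position: [0.4622, -0.0465, 0.3662]
eef_rot: [-0.0, 0.998, -0.069, -0.001]
ft_force: [1.3, -0.3, -0.3]
opening: 0.0916
```

Run:
```python
from h import *
st()
goto([.409,.2257,.19],np.radians(-10.5))
goto([.409,.2257,.095],np.radians(-10.5))
```

```text
t 38.15 grasp [ 0.4617 -0.0464  0.1942] yaw -7.88 tiltz [-2.8e-03  9.0e-04 -1.0e+00] F [ 1.3 -0.3 -0.3] tq [-0.08  0.03 -0.1 ] op 0.0916 q [-0.13  0.18  1.86  0.    1.1   0.01]
offset [ -90.  -262.4    4.6] dr [-0.02  0.16  2.62]
offset [ -89.7 -262.3   99.6] dr [-0.02  0.16  2.62]
```

Emit:
send_rows(offset=[[-14,-42,0],[-28,-82,0],[-42,-122,0],[-55,-160,0],[-67,-195,0],[-77,-224,0],[-84,-245,2],[-88,-257,4],[-90,-262,5],[-90,-262,5]], dr=[[0,0,1],[0,0,2],[0,0,2.6],[0,0,2.6],[0,0,2.6],[0,0,2.6],[0,0,2.6],[0,0,2.6],[0,0,2.6],[0,0,2.6]])

```text
time: 39.15
position: [0.4101, 0.223, 0.3616]
eef_rot: [0.001, 0.996, -0.09, -0.001]
ft_force: [-0.1, 1.3, -0.6]
opening: 0.091
```

Run:
```python
from h import *
st()
goto([.409,.2257,.095],np.radians(-10.5))
s=snap("scene","s15");crop(s,"s15a",300,110,400,210,7)
```

```text
t 39.15 grasp [0.4098 0.2229 0.1896] yaw -10.38 tiltz [-1.4e-03 -9.0e-04 -1.0e+00] F [-0.1  1.3 -0.6] tq [-0.1   0.04  0.01] op 0.091 q [ 0.47  0.19  1.87 -0.    1.09  0.65]
offset [-1.4 -2.5 94.6] dr [0.07 0.07 0.12]
```

View pics/s15a.png

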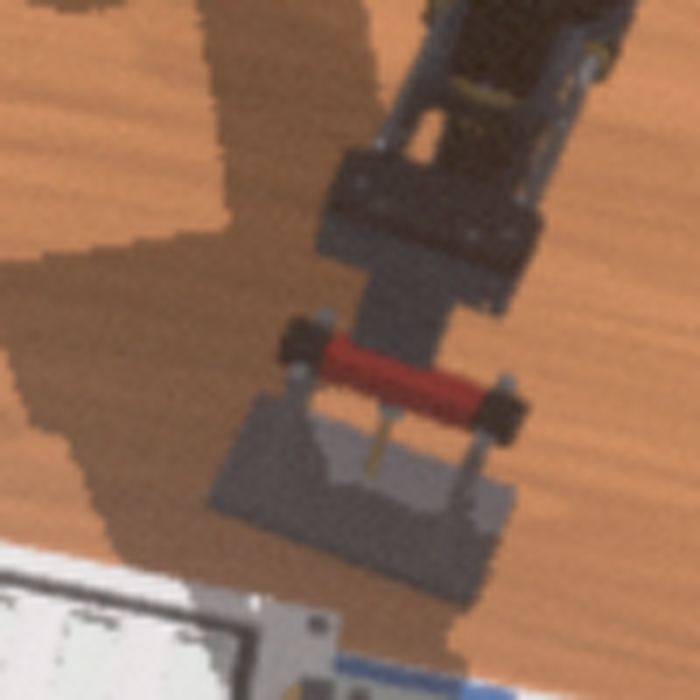

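Emit:
send_rows(offset=[[-1,-1,5],[-1,-1,16],[-1,-1,30],[-1,-1,45],[-1,-1,60],[-1,-1,73],[-1,-1,83],[-1,-1,90],[-1,-1,94],[-1,-1,95]], dr=[[0,0,0],[0,0,0],[0,0,0],[0,0,0],[0,0,0],[0,0,0],[0,0,0],[0,0,0],[0,0,0],[0,0,0]])

```text
time: 40.2
position: [0.4098, 0.2242, 0.2669]
eef_rot: [0.0, 0.996, -0.091, -0.0]
ft_force: [-0.4, 0.5, -0.0]
opening: 0.0909
```

Run:
```python
from h import *
st()
s=snap("scene","s16");crop(s,"s16a",310,120,400,210,8)
```

```text
t 40.2 grasp [0.4097 0.2241 0.0949] yaw -10.43 tiltz [-3.e-04 -1.e-04 -1.e+00] F [-0.4  0.5 -0. ] tq [-0.07  0.12  0.06] op 0.0909 q [0.48 0.29 2.   0.   0.85 0.66]
```

View pics/s16a.png

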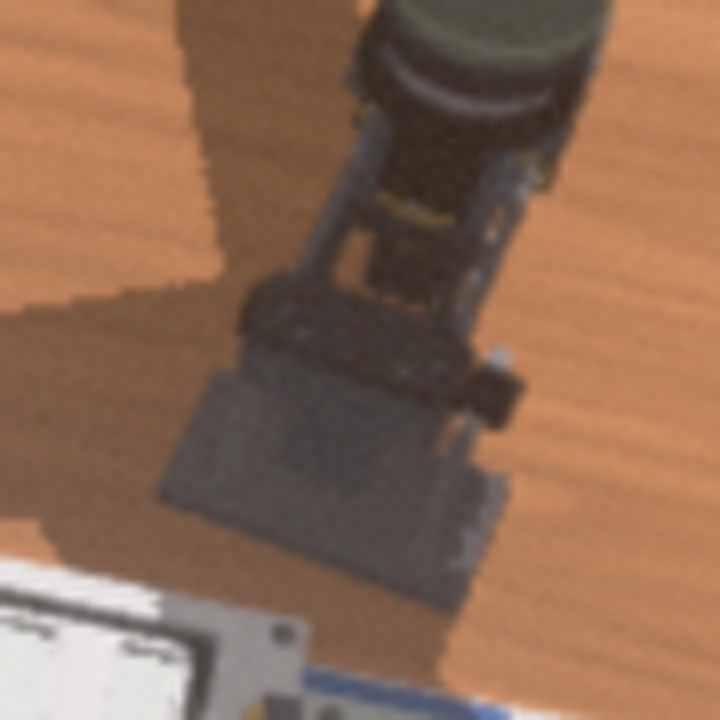

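Emit:
send_rows(offset=[[0,0,0],[0,0,0],[0,0,0],[0,0,0],[0,0,0],[0,0,0],[0,0,0],[0,0,0],[0,0,0],[0,0,0]], dr=[[0,0,0],[0,0,0],[0,0,0],[0,0,0],[0,0,0],[0,0,0],[0,0,0],[0,0,0],[0,0,0],[0,0,0]], gripper=-1)

```text
time: 41.25
position: [0.4098, 0.2243, 0.2672]
eef_rot: [-0.0, 0.996, -0.091, 0.0]
ft_force: [0.0, -0.4, -0.0]
opening: 0.0159
```

Run:
```python
from h import *
st()
```

```text
t 41.25 grasp [0.4098 0.2243 0.0952] yaw -10.42 tiltz [ 0.e+00  1.e-04 -1.e+00] F [ 0.  -0.4 -0. ] tq [-0.12  0.08  0.06] op 0.0159 q [0.48 0.29 2.   0.   0.85 0.66]
```

Emit:
send_rows(offset=[[0,0,-3],[0,0,-10],[0,0,-22],[0,0,-38],[0,0,-55],[0,0,-72],[0,0,-87],[0,0,-97],[0,0,-102],[0,0,-103]], dr=[[0,0,0],[0,0,0],[0,0,0],[0,0,0],[0,0,0],[0,0,0],[0,0,0],[0,0,0],[0,0,0],[0,0,0]])

```text
time: 42.25
position: [0.4097, 0.2242, 0.3707]
eef_rot: [-0.0, 0.996, -0.091, 0.0]
ft_force: [1.1, 0.1, -1.0]
opening: 0.0158
```

Run:
```python
from h import *
st()
goto([.5368,.0591,.175],np.radians(1.2))
s=snap("scene","s17");crop(s,"s17a",300,90,400,190,7)
```

```text
t 42.25 grasp [0.4099 0.2243 0.1987] yaw -10.42 tiltz [ 7.e-04  4.e-04 -1.e+00] F [ 1.1  0.1 -1. ] tq [-0.12  0.08  0.03] op 0.0158 q [0.48 0.18 1.85 0.   1.11 0.66]
offset [154.8 139.5  23.7] dr [ -0.03  -0.04 -11.62]
```

View pics/s17a.png

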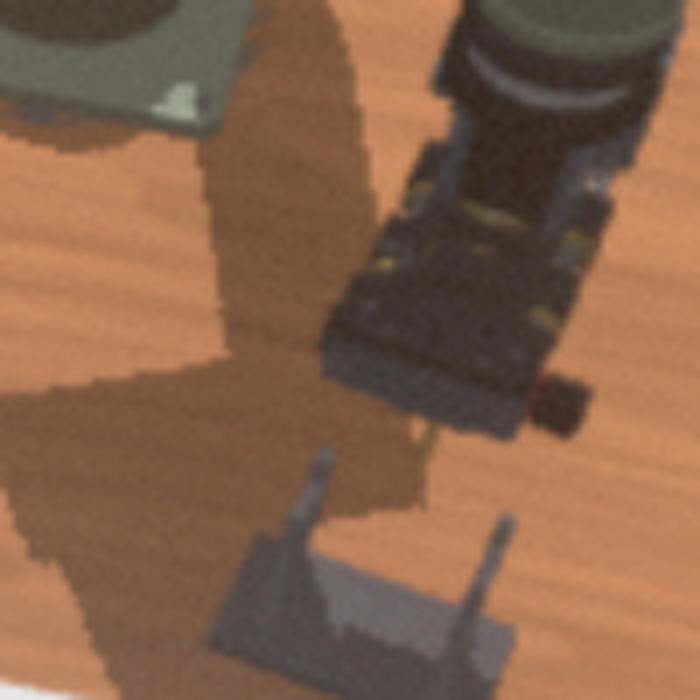

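Emit:
send_rows(offset=[[8,7,0],[25,23,0],[46,42,0],[68,61,0],[90,81,3],[111,100,8],[130,117,14],[144,130,20],[152,137,23],[155,139.5,24]], dr=[[0,0,0],[0,0,-1],[0,0,-3],[0,0,-5],[0,0,-7],[0,0,-9],[0,0,-10.5],[0,0,-11.6],[0,0,-11.6],[0,0,-11.6]])

```text
time: 43.3
position: [0.5374, 0.058, 0.3452]
eef_rot: [0.0, 1.0, 0.009, -0.001]
ft_force: [-0.7, 0.3, -1.0]
opening: 0.0157
```

Run:
```python
from h import *
st()
goto([.5368,.0591,.14],np.radians(1.2))
```

```text
t 43.3 grasp [0.5371 0.0579 0.1732] yaw 1.08 tiltz [-1.9e-03 -2.0e-04 -1.0e+00] F [-0.7  0.3 -1. ] tq [-0.03  0.09  0.03] op 0.0157 q [ 0.09  0.31  1.73 -0.    1.1   0.07]
offset [-0.5 -1.2 33.2] dr [ 0.01  0.11 -0.12]
```

Lower to a hover (tip about 10 mm above the face) and look.

Emit:
send_rows(offset=[[0,0,2],[0,0,6],[0,0,12],[0,0,18],[0,0,23],[0,0,26],[0,0,28],[0,0,29],[0,0,29],[0,0,29]], dr=[[0,0,0],[0,0,0],[0,0,0],[0,0,0],[0,0,0],[0,0,0],[0,0,0],[0,0,0],[0,0,0],[0,0,0]])

```text
time: 44.3
position: [0.537, 0.059, 0.3174]
eef_rot: [-0.0, 1.0, 0.01, 0.0]
ft_force: [-0.3, -0.8, -1.6]
opening: 0.0158
```

Run:
```python
from h import *
st()
s=snap("scene","s18");crop(s,"s18a",250,130,350,220,8)
```

```text
t 44.3 grasp [0.5371 0.059  0.1454] yaw 1.18 tiltz [ 4.e-04  1.e-04 -1.e+00] F [-0.3 -0.8 -1.6] tq [-0.1   0.06 -0.01] op 0.0158 q [0.09 0.34 1.78 0.   1.03 0.07]
```

View pics/s18a.png

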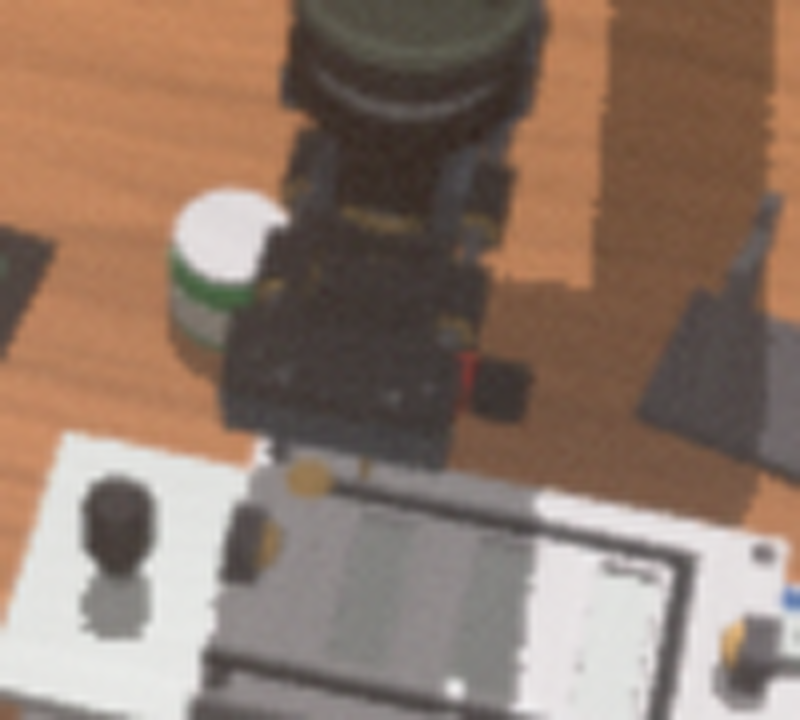

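Run:
```python
from h import *
S=lambda x,y,z:pt("scene",(x+.5)/8+250-.5,(y+.5)/8+130-.5,z).round(4)
print("tip",S(367,474,.0704),"disc",S(311,478,.06),"groove@",S(367,489,.06),S(600,540,.06),"tip if down")
print("corner",S(688,561,.06))
```

```text
tip [0.5349 0.0623 0.0704] disc [0.5357 0.041  0.06  ] groove@ [0.5348 0.063  0.06  ] [0.5334 0.1536 0.06  ] tip if down
corner [0.5337 0.1874 0.06  ]
```

Emit:
send_rows(offset=[[0,0,2],[0,0,4],[0,0,6],[0,0,8],[0,0,10],[0,0,11],[0,0,12],[0,0,13],[0,0,13],[0,0,13]], dr=[[0,0,0],[0,0,0],[0,0,0],[0,0,0],[0,0,0],[0,0,0],[0,0,0],[0,0,0],[0,0,0],[0,0,0]])

```text
time: 45.35
position: [0.537, 0.059, 0.3043]
eef_rot: [-0.0, 1.0, 0.01, 0.0]
ft_force: [-0.0, -0.3, -0.1]
opening: 0.0156
```

Run:
```python
from h import *
st()
```

```text
t 45.35 grasp [0.537  0.0591 0.1323] yaw 1.18 tiltz [ 1.e-04  1.e-04 -1.e+00] F [-0.  -0.3 -0.1] tq [-0.09  0.04 -0.06] op 0.0156 q [0.09 0.35 1.79 0.   1.   0.07]
```

Emit:
send_rows(offset=[[0,0,1],[0,0,2],[0,0,2.5],[0,0,3],[0,0,3.2],[0,0,3.4],[0,0,3.6],[0,0,3.6],[0,0,3.6],[0,0,3.6]], dr=[[0,0,0],[0,0,0],[0,0,0],[0,0,0],[0,0,0],[0,0,0],[0,0,0],[0,0,0],[0,0,0],[0,0,0]])

```text
time: 46.35
position: [0.537, 0.059, 0.3008]
eef_rot: [-0.0, 1.0, 0.01, 0.0]
ft_force: [-0.8, 0.3, 1.9]
opening: 0.0158
```

Run:
```python
from h import *
st()
```

```text
t 46.35 grasp [0.537  0.0591 0.1288] yaw 1.18 tiltz [ 3.e-04  1.e-04 -1.e+00] F [-0.8  0.3  1.9] tq [-0.12  0.19 -0.06] op 0.0158 q [0.09 0.35 1.8  0.   0.99 0.07]
```

Emit:
send_rows(offset=[[0,0.5,0],[0,1.5,0],[0,2.5,0],[0,3.5,0],[0,4.5,0],[0,5.5,0],[0,6.5,0],[0,7.5,0],[0,8,0],[0,8,0]], dr=[[0,0,0],[0,0,0],[0,0,0],[0,0,0],[0,0,0],[0,0,0],[0,0,0],[0,0,0],[0,0,0],[0,0,0]])

```text
time: 47.35
position: [0.5372, 0.0509, 0.3007]
eef_rot: [0.0, 1.0, 0.01, 0.0]
ft_force: [0.4, 1.6, 2.5]
opening: 0.0158
```

Run:
```python
from h import *
st()
for i in range(4):
    ctrl.camera("scene");print(ctrl.get_state()["ft_force"].round(2))
```

```text
t 47.35 grasp [0.5372 0.0509 0.1287] yaw 1.18 tiltz [ 1.e-04 -2.e-04 -1.e+00] F [0.4 1.6 2.5] tq [0.22 0.08 0.03] op 0.0158 q [ 0.07  0.35  1.8  -0.    0.99  0.05]
[0.07 1.4  1.2 ]
[0.53 1.24 3.09]
[-0.59  1.16  2.69]
[-0.5   1.14  2.8 ]
```

Emit:
send_rows(offset=[[0,0.5,0],[0,1,0],[0,1.5,0],[0,2,0],[0,2,0],[0,2,0],[0,2,0],[0,2,0],[0,2,0],[0,2,0]], dr=[[0,0,0],[0,0,0],[0,0,0],[0,0,0],[0,0,0],[0,0,0],[0,0,0],[0,0,0],[0,0,0],[0,0,0]])

```text
time: 48.55
position: [0.5372, 0.0491, 0.3007]
eef_rot: [-0.0, 1.0, 0.01, 0.0]
ft_force: [0.1, 2.8, 2.5]
opening: 0.0156
```

Run:
```python
from h import *
st()
for i in range(4):
    ctrl.camera("scene");print(ctrl.get_state()["ft_force"].round(2),ctrl.get_state()["wrist_torque"].round(2))
```

```text
t 48.55 grasp [0.5372 0.0491 0.1287] yaw 1.18 tiltz [ 1.e-04  2.e-04 -1.e+00] F [0.1 2.8 2.5] tq [0.62 0.06 0.01] op 0.0156 q [0.07 0.35 1.8  0.   0.99 0.05]
[-0.35  3.77  3.06] [0.71 0.1  0.02]
[0.61 2.97 3.33] [0.68 0.05 0.02]
[-0.55  3.44  2.73] [0.69 0.04 0.  ]
[-0.5   3.84  3.88] [ 0.67 -0.02 -0.01]
```

Emit:
send_rows(offset=[[0,-0.5,0],[0,-1,0],[0,-1,0],[0,-1,0],[0,-1,0],[0,-1,0],[0,-1,0],[0,-1,0],[0,-1,0],[0,-1,0]], dr=[[0,0,0],[0,0,0],[0,0,0],[0,0,0],[0,0,0],[0,0,0],[0,0,0],[0,0,0],[0,0,0],[0,0,0]])

```text
time: 49.75
position: [0.5372, 0.0498, 0.3006]
eef_rot: [0.0, 1.0, 0.01, -0.0]
ft_force: [0.4, -1.3, 2.1]
opening: 0.0159
```

Run:
```python
from h import *
st()
for i in range(4):
    ctrl.camera("scene");print(ctrl.get_state()["ft_force"].round(2),ctrl.get_state()["wrist_torque"].round(2))
```

```text
t 49.75 grasp [0.5372 0.0498 0.1286] yaw 1.19 tiltz [-0.e+00 -5.e-04 -1.e+00] F [ 0.4 -1.3  2.1] tq [-0.7   0.05  0.04] op 0.0159 q [ 0.07  0.35  1.8  -0.    0.99  0.05]
[ 0.1  -2.34  3.66] [-0.73  0.04 -0.04]
[ 0.45 -3.54  3.8 ] [-0.76  0.03 -0.  ]
[ 0.25 -2.24  3.96] [-0.74  0.12 -0.05]
[-0.45 -3.22  3.24] [-0.76  0.03 -0.03]
```

Emit:
send_rows(offset=[[0,0,-1],[0,0,-1.8],[0,0,-1.8],[0,0,-1.8],[0,0,-1.8],[0,0,-1.8],[0,0,-1.8],[0,0,-1.8],[0,0,-1.8],[0,0,-1.8]], dr=[[0,0,0],[0,0,0],[0,0,0],[0,0,0],[0,0,0],[0,0,0],[0,0,0],[0,0,0],[0,0,0],[0,0,0]])

```text
time: 50.95
position: [0.5372, 0.05, 0.3024]
eef_rot: [-0.0, 1.0, 0.01, 0.0]
ft_force: [-0.1, -0.4, -1.5]
opening: 0.0163
```

```bash
cat >> h.py <<'E'
def avg(k=4):
    F=[];Q=[]
    for i in range(k):
        ctrl.camera("scene");s=ctrl.get_state();F.append(s["ft_force"]);Q.append(s["wrist_torque"])
    print("Favg",np.mean(F,0).round(2),"tq",np.mean(Q,0).round(3))
E
python3 -c "
from h import *
st();avg()"
```

```text
t 50.95 grasp [0.5372 0.0501 0.1304] yaw 1.18 tiltz [ 0.e+00  1.e-04 -1.e+00] F [-0.1 -0.4 -1.5] tq [-0.08  0.02  0.04] op 0.0163 q [0.07 0.35 1.8  0.   0.99 0.05]
Favg [-0.13  0.32 -1.21] tq [-0.068  0.031 -0.002]
```

Emit:
send_rows(offset=[[0,0.4,0],[0,0.8,0],[0,1.2,0],[0,1.5,0],[0,1.5,0],[0,1.5,0],[0,1.5,0],[0,1.5,0],[0,1.5,0],[0,1.5,0]], dr=[[0,0,0],[0,0,0],[0,0,0],[0,0,0],[0,0,0],[0,0,0],[0,0,0],[0,0,0],[0,0,0],[0,0,0]])

```text
time: 52.15
position: [0.5372, 0.0487, 0.3024]
eef_rot: [-0.0, 1.0, 0.01, 0.0]
ft_force: [1.3, 4.4, -0.6]
opening: 0.0157
```

```bash
python3 -c "
from h import *
st();avg()"
```

```text
t 52.15 grasp [0.5372 0.0488 0.1304] yaw 1.17 tiltz [ 0.e+00  7.e-04 -1.e+00] F [ 1.3  4.4 -0.6] tq [ 0.92  0.08 -0.03] op 0.0157 q [0.07 0.35 1.8  0.   0.99 0.05]
Favg [-0.33  4.46 -1.4 ] tq [ 0.976  0.063 -0.011]
```

Emit:
send_rows(offset=[[0,-2,0],[0,-5,0],[0.5,-6,0],[1,-6,0],[1.5,-6,0],[2,-6,0],[2.5,-6,0],[2.5,-6,0],[2.5,-6,0],[2.5,-6,0]], dr=[[0,0,0],[0,0,0],[0,0,0],[0,0,0],[0,0,0],[0,0,0],[0,0,0],[0,0,0],[0,0,0],[0,0,0]])

```text
time: 53.35
position: [0.5392, 0.0545, 0.3023]
eef_rot: [0.0, 1.0, 0.01, -0.001]
ft_force: [-2.2, -1.4, 0.7]
opening: 0.0159
```

```bash
python3 -c "
from h import *
st();avg(3)"
```

```text
t 53.35 grasp [0.539  0.0545 0.1303] yaw 1.19 tiltz [-1.4e-03 -3.0e-04 -1.0e+00] F [-2.2 -1.4  0.7] tq [-0.28  0.71  0.02] op 0.0159 q [ 0.08  0.36  1.79 -0.    1.    0.06]
Favg [-2.59 -1.15  0.02] tq [-0.301  0.788  0.002]
```

Emit:
send_rows(offset=[[-1,0,0],[-2,0,0],[-3,0,0],[-3.5,0,0],[-4,0,0],[-4.5,0,0],[-5,0,0],[-5,0,0],[-5,0,0],[-5,0,0]], dr=[[0,0,0],[0,0,0],[0,0,0],[0,0,0],[0,0,0],[0,0,0],[0,0,0],[0,0,0],[0,0,0],[0,0,0]])

```text
time: 54.5
position: [0.5346, 0.0545, 0.3024]
eef_rot: [-0.0, 1.0, 0.01, 0.0]
ft_force: [0.6, 0.3, -1.2]
opening: 0.0159
```

```bash
python3 -c "
from h import *
st();avg(3)"
```

```text
t 54.5 grasp [0.5346 0.0545 0.1304] yaw 1.18 tiltz [ 1.e-04  1.e-04 -1.e+00] F [ 0.6  0.3 -1.2] tq [-0.06  0.06  0.03] op 0.0159 q [0.08 0.35 1.8  0.   0.99 0.06]
Favg [-0.3  -0.38 -1.07] tq [-0.081  0.037 -0.008]
```

Emit:
send_rows(offset=[[1,1,0],[1.9,2,0],[1.9,3,0],[1.9,3.5,0],[1.9,3.5,0.5],[1.9,3.5,1],[1.9,3.5,1.5],[1.9,3.5,1.5],[1.9,3.5,1.5],[1.9,3.5,1.5]], dr=[[0,0,0],[0,0,0],[0,0,0],[0,0,0],[0,0,0],[0,0,0],[0,0,0],[0,0,0],[0,0,0],[0,0,0]])

```text
time: 55.65
position: [0.5365, 0.051, 0.301]
eef_rot: [-0.0, 1.0, 0.01, 0.0]
ft_force: [-0.4, 0.4, -0.8]
opening: 0.0159
```

```bash
python3 -c "
from h import *
st();avg(4)"
```

```text
t 55.65 grasp [0.5366 0.051  0.129 ] yaw 1.18 tiltz [ 1.e-04  1.e-04 -1.e+00] F [-0.4  0.4 -0.8] tq [-0.07  0.07 -0.02] op 0.0159 q [0.07 0.35 1.8  0.   0.99 0.05]
Favg [ 0.07 -0.12 -0.26] tq [-0.079  0.082 -0.002]
```

Emit:
send_rows(offset=[[0,-2,0.2],[0,-5,0.3],[0,-8,0.3],[0,-11,0.3],[0,-14,0.3],[0,-17,0.3],[0,-20,0.3],[0,-23,0.3],[0,-26,0.3],[0,-29,0.3]], dr=[[0,0,0],[0,0,0],[0,0,0],[0,0,0],[0,0,0],[0,0,0],[0,0,0],[0,0,0],[0,0,0],[0,0,0]])

```text
time: 56.85
position: [0.536, 0.0802, 0.3007]
eef_rot: [0.0, 1.0, 0.01, 0.0]
ft_force: [-1.0, -2.6, 2.7]
opening: 0.0157
```

```bash
python3 -c "
from h import *
st()"
```

```text
t 56.85 grasp [0.536  0.0802 0.1287] yaw 1.19 tiltz [ 1.e-04 -1.e-04 -1.e+00] F [-1.  -2.6  2.7] tq [-0.76  0.04 -0.01] op 0.0157 q [ 0.13  0.36  1.79 -0.    0.99  0.11]
```

Emit:
send_rows(offset=[[0,-3,-0.1],[0,-6,-0.2],[0,-9,-0.2],[0,-12,-0.2],[0,-15,-0.2],[0,-18,-0.2],[0,-21,-0.2],[0,-24,-0.2],[0,-27,-0.2],[0,-30,-0.2]], dr=[[0,0,0],[0,0,0],[0,0,0],[0,0,0],[0,0,0],[0,0,0],[0,0,0],[0,0,0],[0,0,0],[0,0,0]])

```text
time: 57.85
position: [0.5353, 0.1103, 0.3008]
eef_rot: [-0.0, 1.0, 0.01, -0.0]
ft_force: [0.0, -0.8, 0.7]
opening: 0.0159
```

```bash
python3 -c "
from h import *
st()"
```

```text
t 57.85 grasp [0.5353 0.1103 0.1288] yaw 1.18 tiltz [-1.e-04  2.e-04 -1.e+00] F [ 0.  -0.8  0.7] tq [-0.46  0.03 -0.01] op 0.0159 q [0.18 0.36 1.78 0.   1.   0.16]
```

Good contact (~2 N net). Continue.

Emit:
send_rows(offset=[[0,-3,0],[0,-6,0],[0,-9,0],[0,-12,0],[0,-15,0],[0,-18,0],[0,-21,0],[0,-24,0],[0,-27,0],[0,-30,0]], dr=[[0,0,0],[0,0,0],[0,0,0],[0,0,0],[0,0,0],[0,0,0],[0,0,0],[0,0,0],[0,0,0],[0,0,0]])

```text
time: 58.85
position: [0.5347, 0.1403, 0.3008]
eef_rot: [-0.0, 1.0, 0.01, -0.0]
ft_force: [-0.9, -2.2, 0.1]
opening: 0.0155
```

```bash
python3 -c "
from h import *
st()"
```

```text
t 58.85 grasp [0.5347 0.1403 0.1288] yaw 1.18 tiltz [-1.e-04  1.e-04 -1.e+00] F [-0.9 -2.2  0.1] tq [-0.47  0.05  0.04] op 0.0155 q [0.24 0.37 1.77 0.   1.   0.22]
```

Emit:
send_rows(offset=[[0,-3,0],[0,-6,0],[0,-9,0],[0,-12,0],[0,-15,0],[0,-18,0],[0,-21,0],[0,-24,0],[0,-27,0],[0,-30,0]], dr=[[0,0,0],[0,0,0],[0,0,0],[0,0,0],[0,0,0],[0,0,0],[0,0,0],[0,0,0],[0,0,0],[0,0,0]])

```text
time: 59.85
position: [0.5341, 0.1702, 0.3009]
eef_rot: [-0.0, 1.0, 0.01, 0.0]
ft_force: [-0.1, -1.2, 1.1]
opening: 0.016
```

```bash
python3 -c "
from h import *
st()"
```

```text
t 59.85 grasp [0.5341 0.1702 0.1289] yaw 1.18 tiltz [ 1.e-04  1.e-04 -1.e+00] F [-0.1 -1.2  1.1] tq [-0.48  0.05 -0.02] op 0.016 q [0.29 0.38 1.75 0.   1.01 0.27]
```

Emit:
send_rows(offset=[[0,-3,0],[0,-6,0],[0,-9,0],[0,-12,0],[0,-13.5,0],[2,-13.5,0],[5,-13.5,0],[8,-13.5,0],[11,-13.5,0],[14,-13.5,0]], dr=[[0,0,0],[0,0,0],[0,0,0],[0,0,0],[0,0,0],[0,0,0],[0,0,0],[0,0,0],[0,0,0],[0,0,0]])

```text
time: 60.85
position: [0.548, 0.1838, 0.3008]
eef_rot: [-0.0, 1.0, 0.01, -0.0]
ft_force: [-2.6, -0.3, 2.0]
opening: 0.0159
```

```bash
python3 -c "
from h import *
st()"
```

```text
t 60.85 grasp [0.548  0.1838 0.1288] yaw 1.17 tiltz [-3.e-04  1.e-04 -1.e+00] F [-2.6 -0.3  2. ] tq [-0.08  0.5   0.01] op 0.0159 q [0.3  0.41 1.71 0.   1.03 0.28]
```

Emit:
send_rows(offset=[[3,0,-0.1],[6,0,-0.1],[9,0,-0.1],[12,0,-0.1],[15,0,-0.1],[18,0,-0.1],[21,0,-0.1],[24,0,-0.1],[27,0,-0.1],[30,0,-0.1]], dr=[[0,0,0],[0,0,0],[0,0,0],[0,0,0],[0,0,0],[0,0,0],[0,0,0],[0,0,0],[0,0,0],[0,0,0]])

```text
time: 61.85
position: [0.5781, 0.1844, 0.301]
eef_rot: [-0.0, 1.0, 0.01, 0.0]
ft_force: [-0.9, -0.4, 0.0]
opening: 0.0161
```

```bash
python3 -c "
from h import *
st()"
```

```text
t 61.85 grasp [0.5781 0.1844 0.129 ] yaw 1.18 tiltz [ 1.e-04  1.e-04 -1.e+00] F [-0.9 -0.4  0. ] tq [-0.08  0.32 -0.05] op 0.0161 q [0.29 0.45 1.64 0.   1.05 0.27]
```

Emit:
send_rows(offset=[[3,0,0.1],[6,0,0.1],[9,0,0.1],[12,0,0.1],[15,0,0.1],[18,0,0.1],[21,0,0.1],[24,0,0.1],[27,0,0.1],[30,0,0.1]], dr=[[0,0,0],[0,0,0],[0,0,0],[0,0,0],[0,0,0],[0,0,0],[0,0,0],[0,0,0],[0,0,0],[0,0,0]])

```text
time: 62.85
position: [0.608, 0.185, 0.3009]
eef_rot: [-0.0, 1.0, 0.01, 0.0]
ft_force: [-2.1, -0.3, 1.2]
opening: 0.0159
```

```bash
python3 -c "
from h import *
st()"
```

```text
t 62.85 grasp [0.608  0.1851 0.1289] yaw 1.18 tiltz [ 0.e+00  1.e-04 -1.e+00] F [-2.1 -0.3  1.2] tq [-0.15  0.37  0.03] op 0.0159 q [0.28 0.49 1.57 0.   1.09 0.26]
```

Emit:
send_rows(offset=[[3,0,0],[6,0,0],[9,0,0],[10.8,0,0],[10.8,2,0],[10.8,5,0],[10.8,8,0],[10.8,11,0],[10.8,14,0],[10.8,17,0]], dr=[[0,0,0],[0,0,0],[0,0,0],[0,0,0],[0,0,0],[0,0,0],[0,0,0],[0,0,0],[0,0,0],[0,0,0]])

```text
time: 63.85
position: [0.6189, 0.168, 0.3009]
eef_rot: [-0.0, 1.0, 0.01, 0.0]
ft_force: [0.5, -0.0, 0.8]
opening: 0.016
```

```bash
python3 -c "
from h import *
st()"
```

```text
t 63.85 grasp [0.619  0.168  0.1289] yaw 1.17 tiltz [ 2.e-04  2.e-04 -1.e+00] F [ 0.5 -0.   0.8] tq [0.19 0.04 0.03] op 0.016 q [0.25 0.5  1.55 0.   1.09 0.23]
```

Emit:
send_rows(offset=[[0,3,0],[0,6,0],[0,9,0],[0,12,0],[0,15,0],[0,18,0],[0,21,0],[0,24,0],[0,27,0],[0,30,0]], dr=[[0,0,0],[0,0,0],[0,0,0],[0,0,0],[0,0,0],[0,0,0],[0,0,0],[0,0,0],[0,0,0],[0,0,0]])

```text
time: 64.85
position: [0.6196, 0.138, 0.3009]
eef_rot: [-0.0, 1.0, 0.01, 0.0]
ft_force: [-0.9, 2.0, 1.2]
opening: 0.016
```

```bash
python3 -c "
from h import *
st()"
```

```text
t 64.85 grasp [0.6196 0.138  0.1289] yaw 1.18 tiltz [ 1.e-04  2.e-04 -1.e+00] F [-0.9  2.   1.2] tq [0.26 0.06 0.01] op 0.016 q [0.2  0.49 1.57 0.   1.08 0.18]
```

Emit:
send_rows(offset=[[0,3,0],[0,6,0],[0,9,0],[0,12,0],[0,15,0],[0,18,0],[0,21,0],[0,24,0],[0,27,0],[0,30,0]], dr=[[0,0,0],[0,0,0],[0,0,0],[0,0,0],[0,0,0],[0,0,0],[0,0,0],[0,0,0],[0,0,0],[0,0,0]])

```text
time: 65.85
position: [0.6202, 0.108, 0.3009]
eef_rot: [-0.0, 1.0, 0.01, 0.0]
ft_force: [0.2, 2.0, 1.9]
opening: 0.0157
```

```bash
python3 -c "
from h import *
st()"
```

```text
t 65.85 grasp [0.6202 0.108  0.1289] yaw 1.18 tiltz [ 0.e+00  1.e-04 -1.e+00] F [0.2 2.  1.9] tq [0.24 0.08 0.  ] op 0.0157 q [0.15 0.48 1.58 0.   1.08 0.13]
```

Emit:
send_rows(offset=[[0,3,0],[0,6,0],[0,9,0],[0,12,0],[0,15,0],[0,18,0],[0,21,0],[0,24,0],[0,27,0],[0,30,0]], dr=[[0,0,0],[0,0,0],[0,0,0],[0,0,0],[0,0,0],[0,0,0],[0,0,0],[0,0,0],[0,0,0],[0,0,0]])

```text
time: 66.85
position: [0.6208, 0.078, 0.3009]
eef_rot: [-0.0, 1.0, 0.01, 0.0]
ft_force: [0.4, 1.6, 0.8]
opening: 0.0159
```

```bash
python3 -c "
from h import *
st()"
```

```text
t 66.85 grasp [0.6208 0.078  0.1289] yaw 1.18 tiltz [ 0.e+00  1.e-04 -1.e+00] F [0.4 1.6 0.8] tq [0.31 0.08 0.04] op 0.0159 q [0.11 0.48 1.59 0.   1.07 0.09]
```

Emit:
send_rows(offset=[[0,3,0],[0,6,0],[0,9,0],[0,12,0],[0,15,0],[0,18,0],[0,21,0],[0,24,0],[0,27,0],[0,30,0]], dr=[[0,0,0],[0,0,0],[0,0,0],[0,0,0],[0,0,0],[0,0,0],[0,0,0],[0,0,0],[0,0,0],[0,0,0]])

```text
time: 67.85
position: [0.6214, 0.048, 0.3009]
eef_rot: [-0.0, 1.0, 0.01, 0.0]
ft_force: [0.8, 1.8, 1.5]
opening: 0.0161
```

```bash
python3 -c "
from h import *
st()"
```

```text
t 67.85 grasp [0.6214 0.0481 0.1289] yaw 1.18 tiltz [ 1.e-04  1.e-04 -1.e+00] F [0.8 1.8 1.5] tq [0.28 0.02 0.01] op 0.0161 q [0.06 0.47 1.6  0.   1.07 0.04]
```

Emit:
send_rows(offset=[[0,3,0],[0,6,0],[0,9,0],[0,12,0],[0,15,0],[0,18,0],[0,21,0],[0,24,0],[0,27,0],[0,29,0]], dr=[[0,0,0],[0,0,0],[0,0,0],[0,0,0],[0,0,0],[0,0,0],[0,0,0],[0,0,0],[0,0,0],[0,0,0]])

```text
time: 68.85
position: [0.622, 0.0189, 0.3009]
eef_rot: [0.0, 1.0, 0.01, 0.0]
ft_force: [-0.3, 1.2, 1.7]
opening: 0.0158
```

```bash
python3 -c "
from h import *
st()"
```

```text
t 68.85 grasp [0.622  0.0189 0.1289] yaw 1.17 tiltz [ 0. -0. -1.] F [-0.3  1.2  1.7] tq [0.3  0.03 0.03] op 0.0158 q [ 0.01  0.47  1.6  -0.    1.07 -0.01]
```

Emit:
send_rows(offset=[[0,0,-3],[0,0,-8],[0,0,-15],[0,0,-25],[0,0,-36],[0,0,-48],[0,0,-58],[0,0,-65],[0,0,-69],[0,0,-70]], dr=[[0,0,0],[0,0,0],[0,0,0],[0,0,0],[0,0,0],[0,0,0],[0,0,0],[0,0,0],[0,0,0],[0,0,0]])

```text
time: 69.85
position: [0.622, 0.0193, 0.3713]
eef_rot: [-0.0, 1.0, 0.01, 0.0]
ft_force: [0.8, 0.7, -0.8]
opening: 0.0159
```

Run:
```python
from h import *
st()
s=snap("scene","s20");t=snap("top","t20")
crop(s,"s20a",220,100,350,210,6);crop(s,"s20b",325,150,380,200,10)
goto([.4098,.2243,.195],np.radians(-10.42))
```

```text
t 69.85 grasp [0.6221 0.0193 0.1993] yaw 1.18 tiltz [ 7.e-04  1.e-04 -1.e+00] F [ 0.8  0.7 -0.8] tq [-0.06  0.09 -0.04] op 0.0159 q [ 0.01  0.41  1.5   0.    1.22 -0.01]
offset [-207.9 -209.4    3.7] dr [-0.    0.03 11.6 ]
```

View pics/s20a.png

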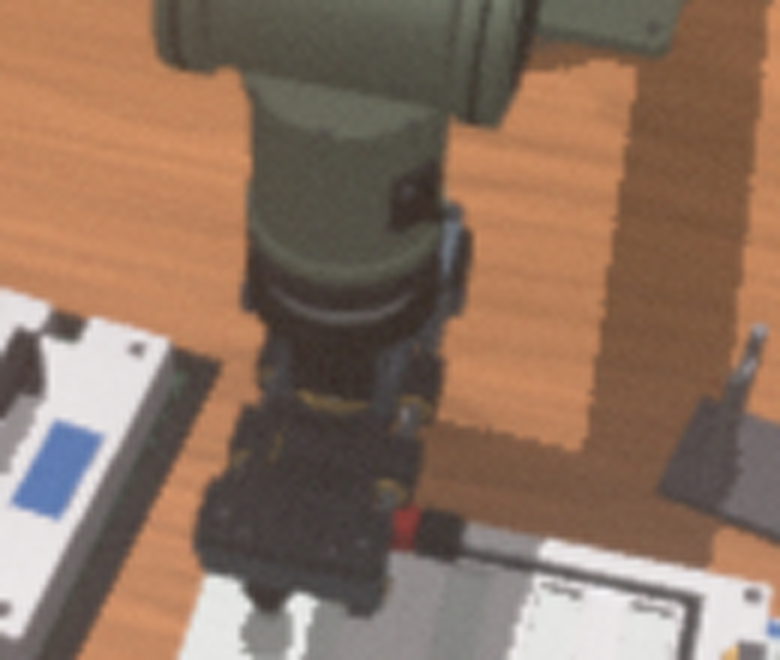

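View pics/s20b.png

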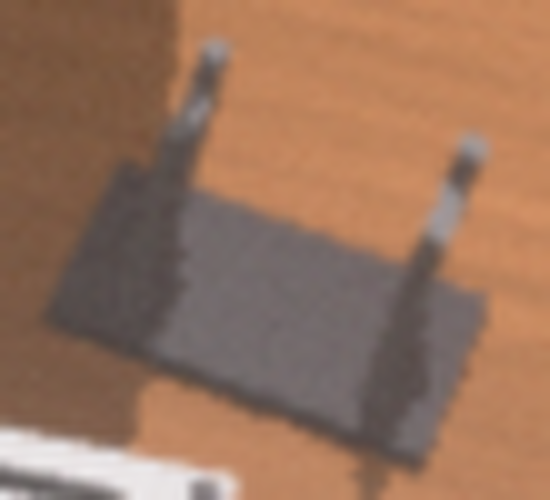

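View pics/t20.png

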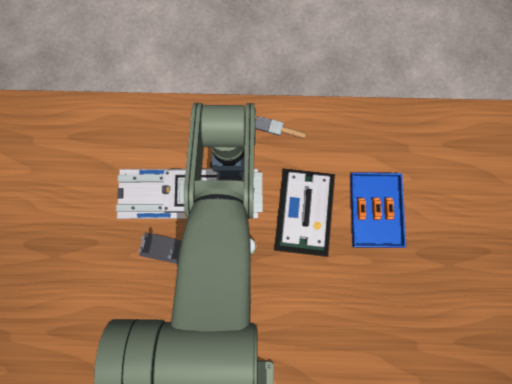

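Emit:
send_rows(offset=[[-6,-6,0],[-20,-20,0],[-42,-42,0],[-70,-70,0],[-100,-101,0],[-130,-131,0],[-158,-159,0],[-183,-184,0],[-200,-202,0],[-208,-209,0]], dr=[[0,0,0],[0,0,1],[0,0,3],[0,0,5],[0,0,7],[0,0,9],[0,0,10.5],[0,0,11.6],[0,0,11.6],[0,0,11.6]])

```text
time: 70.95
position: [0.4077, 0.2251, 0.3706]
eef_rot: [0.0, 0.996, -0.09, -0.001]
ft_force: [0.3, 0.3, -1.8]
opening: 0.0156
```

Emit:
send_rows(offset=[[0,0,0],[0,0,0],[0,0,0],[0,0,0],[0,0,0],[0,0,0],[0,0,0],[0,0,0],[0,0,0],[0,0,0]], dr=[[0,0,0],[0,0,0],[0,0,0],[0,0,0],[0,0,0],[0,0,0],[0,0,0],[0,0,0],[0,0,0],[0,0,0]])

```text
time: 71.95
position: [0.4097, 0.224, 0.3709]
eef_rot: [-0.0, 0.996, -0.091, 0.0]
ft_force: [0.4, -1.0, -0.6]
opening: 0.016
```

Run:
```python
from h import *
st()
goto([.4098,.2243,.0965],np.radians(-10.42))
s=snap("scene","s21")
crop(s,"s21a",300,90,400,190,7)
```

```text
t 71.95 grasp [0.4097 0.224  0.1989] yaw -10.41 tiltz [ 1.e-04  1.e-04 -1.e+00] F [ 0.4 -1.  -0.6] tq [-0.11  0.    0.03] op 0.016 q [0.48 0.18 1.85 0.   1.11 0.66]
offset [  0.   -0.3 102.4] dr [-0.01 -0.    0.01]
```

View pics/s21a.png

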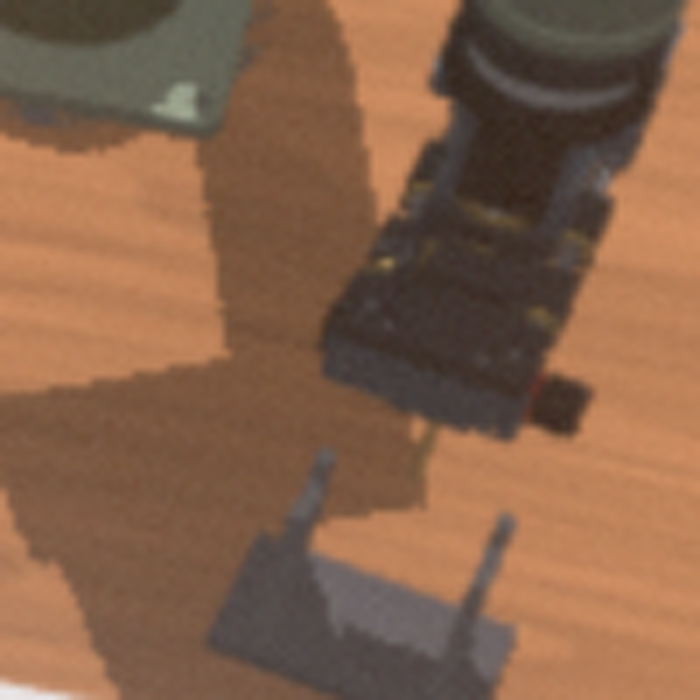

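Identical to the picture after pick-up (bar end (560,403), shaft (428,450)), so the pick hasn't turned. Lower it into the rest.

Emit:
send_rows(offset=[[0,0,5],[0,0,17],[0,0,33],[0,0,50],[0,0,66],[0,0,80],[0,0,90],[0,0,97],[0,0,101],[0,0,102.5]], dr=[[0,0,0],[0,0,0],[0,0,0],[0,0,0],[0,0,0],[0,0,0],[0,0,0],[0,0,0],[0,0,0],[0,0,0]])

```text
time: 73.0
position: [0.4098, 0.224, 0.2682]
eef_rot: [-0.0, 0.996, -0.091, 0.0]
ft_force: [-0.4, -1.1, -1.8]
opening: 0.0161
```

Emit:
send_rows(offset=[[0,0,0.3],[0,0,0.6],[0,0,0.9],[0,0,1.2],[0,0,1.2],[0,0,1.2],[0,0,1.2],[0,0,1.2],[0,0,1.2],[0,0,1.2]], dr=[[0,0,0],[0,0,0],[0,0,0],[0,0,0],[0,0,0],[0,0,0],[0,0,0],[0,0,0],[0,0,0],[0,0,0]])

```text
time: 74.0
position: [0.4098, 0.224, 0.2672]
eef_rot: [-0.0, 0.996, -0.091, 0.0]
ft_force: [-0.4, -0.3, 1.0]
opening: 0.0157
```

Run:
```python
from h import *
st();avg(2)
s=snap("scene","s22")
crop(s,"s22a",310,120,400,210,8)
```

```text
t 74.0 grasp [0.4098 0.224  0.0952] yaw -10.42 tiltz [ 1.e-04  1.e-04 -1.e+00] F [-0.4 -0.3  1. ] tq [-0.14  0.09 -0.  ] op 0.0157 q [0.48 0.29 2.   0.   0.85 0.66]
Favg [ 0.12 -0.83  0.49] tq [-0.11   0.112  0.003]
```

View pics/s22a.png

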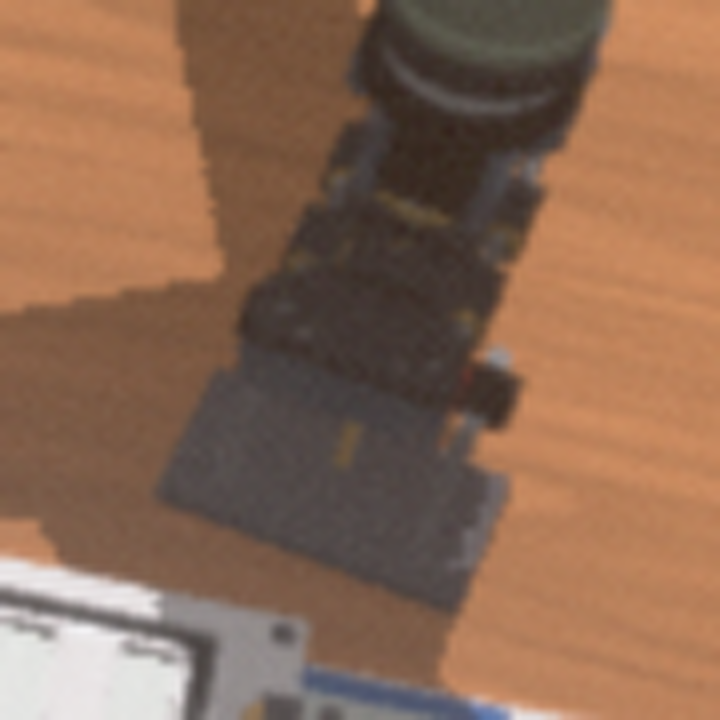

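The pick is seated: Fz went up by about 2 N at the original height. Release and lift.

Emit:
send_rows(offset=[[0,0,0],[0,0,0],[0,0,0],[0,0,0],[0,0,0],[0,0,-5],[0,0,-20],[0,0,-45],[0,0,-75],[0,0,-105]], dr=[[0,0,0],[0,0,0],[0,0,0],[0,0,0],[0,0,0],[0,0,0],[0,0,0],[0,0,0],[0,0,0],[0,0,0]], gripper=1)

```text
time: 75.15
position: [0.4095, 0.2238, 0.3735]
eef_rot: [0.0, 0.996, -0.091, -0.0]
ft_force: [0.7, 0.4, 0.3]
opening: 0.0903
```

Emit:
send_rows(offset=[[-10,0,-10],[-30,0,-30],[-55,0,-50],[-80,0,-70],[-100,0,-80],[-110,0,-80],[-110,0,-80],[-110,0,-80],[-110,0,-80],[-110,0,-80]], dr=[[0,0,0],[0,0,0],[0,0,0],[0,0,0],[0,0,0],[0,0,0],[0,0,0],[0,0,0],[0,0,0],[0,0,0]])

```text
time: 76.15
position: [0.3022, 0.2438, 0.4515]
eef_rot: [0.0, 0.996, -0.091, -0.0]
ft_force: [-0.4, 0.2, -0.5]
opening: 0.091
```

Run:
```python
from h import *
st()
s=snap("scene","s23");t=snap("top","t23")
crop(s,"s23a",110,125,410,275,2.6);crop(t,"t23a",110,100,420,270,2.5)
crop(s,"s23b",325,150,380,200,10)
```

```text
t 76.15 grasp [0.302  0.2437 0.2795] yaw -10.46 tiltz [-9.e-04 -9.e-04 -1.e+00] F [-0.4  0.2 -0.5] tq [-0.04  0.1  -0.01] op 0.091 q [ 0.65 -0.01  1.85 -0.    1.3   0.83]
```

View pics/s23a.png

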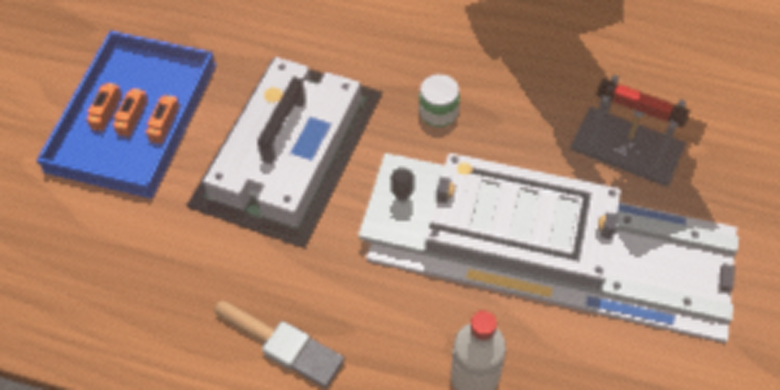

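View pics/t23a.png

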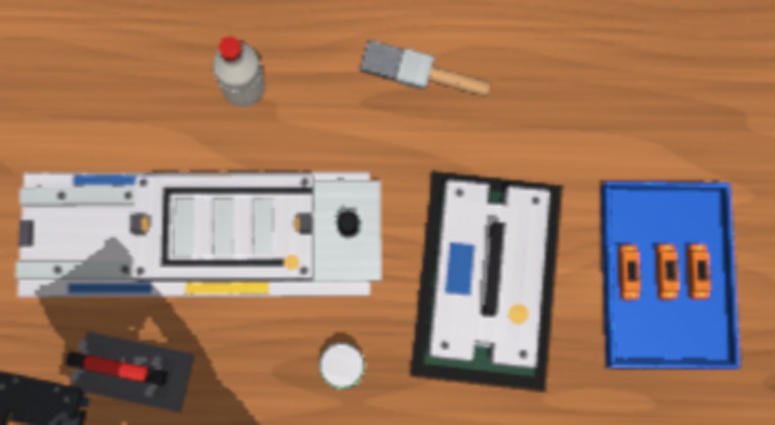

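View pics/s23b.png

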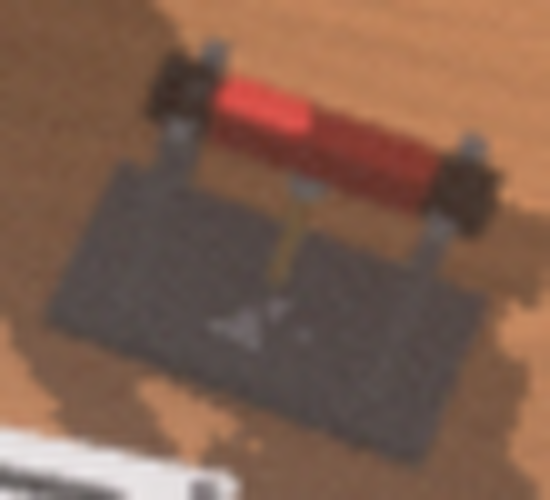

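Run:
```python
from h import *
a=cv2.imread("pics/t13.png");b=cv2.imread("pics/t23.png");t7=cv2.imread("pics/t7.png")
def kn(im):
    g=cv2.cvtColor(im,cv2.COLOR_BGR2GRAY);m=(g[178:200,238:262]<60).astype(np.uint8);return cv2.moments(m)
def edge(im): # carriage right edge, subpixel by column of strongest drop
    r=cv2.cvtColor(im,cv2.COLOR_BGR2GRAY).astype(float)[176:184,160:240].mean(0);return r[:12].round(0),r[-12:].round(0)
for im in(t7,a,b):
    m=kn(im);print(m["m10"]/m["m00"]+238,m["m01"]/m["m00"]+178,m["m00"])
# disc
for im in(t7,a,b):
    h=cv2.cvtColor(im,cv2.COLOR_BGR2HSV);m=cv2.inRange(h,(12,90,120),(28,255,255))[198:212,218:236];M=cv2.moments(m,True);print("disc",M["m10"]/M["m00"]+218,M["m01"]/M["m00"]+198)
P=lambda x,y,z:pt("top",(x+.5)/2.5+110-.5,(y+.5)/2.5+100-.5,z)[:2]
mt=np.array([P(*p,.006) for p in[(433,172),(561,186),(545,390),(412,375)]])
# block screws
bs=np.array([P(*p,.046) for p in[(460,191),(535,200),(523,354),(446,345)]])
print("mat",mt.mean(0),"block",bs.mean(0)); 
f=lambda a,b:np.degrees(np.arctan2(*(b-a)[::-1]))
print("mat ang",f(mt[3],mt[0]),f(mt[2],mt[1]),"blk",f(bs[3],bs[0]),f(bs[2],bs[1]), "tray/parts")
d=cv2.absdiff(cv2.imread("pics/top0.png"),b).max(2)
for n,(x0,y0,x1,y1) in dict(bottle=(190,110,220,145),brush=(250,112,310,140),tin=(236,235,258,258)).items():print(n,(d[y0:y1,x0:x1]>40).sum())
```

```text
248.77966101694915 189.10169491525423 59.0
248.77966101694915 189.10169491525423 59.0
248.77966101694915 189.10169491525423 59.0
disc 225.8846153846154 204.34615384615384
disc 225.92 204.44
disc 225.8846153846154 204.34615384615384
mat [ 0.52770483 -0.19412345] block [ 0.53149882 -0.19317255]
mat ang -5.2495356501074415 -5.088737470280923 blk -4.828408778627838 -4.8247261100290855 tray/parts
bottle 0
brush 0
tin 0
```

```bash
python3 -c "
from rig import ctrl
print(ctrl.sign_off())"
```

```text
the job is handed in; nothing more can be done
None
```

The job is done and handed in at about 76 s of the 210 s allowed; sign-off gives no verdict, so these results are from my own checks.

- **Shuttle:** I slid it 140 mm by the knob until it pressed on the stripping-end stop at 26 N. The knob and disc pixels were the same before and after the groove work, so it stayed there.
- **Top half:** it lies handle up on the mat, about 4 mm off centre and 0.4° off square. It touched down about 7 mm higher than I expected, probably because the handle slipped in the grip while the latches were being pulled. It came to rest flat.
- **Housings:** all three were present and are standing in the tray. The tray was knocked about 3 cm aside mid-job; I saw it in the picture, remeasured and placed the remaining two to match.
- **Groove:** I located the closed end and one side wall by touch, then traced to about 2 mm short of the open end at 3 cm/s. The tip pressed on the floor with about 1–4 N the whole way. Point 3 and the second leg came from the camera and the given dimensions, not from touch. The readings there showed no jump that would suggest wall contact.
- **Pick:** it hangs in its rest, and its pose in the grip looked the same before and after tracing.
- **Bystanders:** the bottle, tin and brush show no change from the first picture.

The two cameras disagreed by about 5–8 mm at height. I averaged them and confirmed positions by gripping or touch.

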